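# Prop the cold box open and stow the scraper

## Task

Open the blue cold box and prop its lid: raise the lid, swing the prop rod up and let the lid down until the rod's red tip sits in the yellow flared socket on the lid and carries it. With the lid so propped, take the orange-handled scraper from its green stand and slide it, blade down, fully home into the slot of the white block inside the box. Leave the bottles, vessels and vials where they stand, and finish with the lid still on its rod.

Things in the scene. Friction and masses are not known exactly. Their poses are not given: they have to be found in the camera images.
- coolbox: Blue open-topped cold box fixed to the table, 210 (x) x 240 (y) x 75 mm high, walls and floor 10 mm thick. Origin: centre of its underside. x points from its front wall (robot side) to the hinge at the back, y to the flank that carries the prop rod, z up.
- lid (a joint): Angle of the white lid (rad): 0 shut, grows as the front edge rises, stop at 1.53. The lid is 210 x 240 x 14 mm, 0.65 kg. Its hinge is a little stiff: let go above about 1.42 it stays by itself, below about 1.32 it falls shut. Properly propped it stands at about 1.22.
- lid_hinge (a point): Point on the hinge line at the middle of the box's back rim; fixed to the box, axes as coolbox. The hinge line runs along the box's y, 75 mm above the table.
- lid_bar (a point): Centre of the lid's steel pull bar: round, 10 mm thick, 130 mm long along the box's y, 35 mm in front of the lid's front edge (a gap of 30 mm behind the bar), 245 mm from the hinge line and 7 mm above the lid's underside. Axes turn with the lid.
- lid_socket (a point): The place where the centre of the rod's tip must rest: inside a yellow flared socket that sticks out from the lid's rod-side edge, 120 mm from the hinge line, 48 mm beyond the box's flank. With the lid up the socket's 46 mm wide mouth faces down and forward; its flanks guide the tip in as the lid is let down. Axes turn with the lid.
- rod (a joint): Angle of the steel prop rod (rad): 0 level with the tip towards the back of the box, grows as the tip rises, lower stop at -0.12. A stiff pivot: the rod stays where it is left. In the socket with the lid propped it stands at 0.80; upper stop 0.05 rad beyond that. The tip clears the socket only while the lid is raised above about 1.4.
- rod_pivot (a point): Axis of the rod on the box's +y flank, near the front, 40 mm above the table and 48 mm outside the flank (a bracket 20 mm wide joins it to the box). Fixed to the box, axes as coolbox.
- rod_grip (a point): Centre of the orange grip roller on the rod, 100 mm from the pivot: a cylinder 22 mm in diameter and 22 mm long with its axis along the box's y; 37 mm free between it and the box's flank. The rod is 8 mm thick and swings in a plane at right angles to y.
- rod_tip (a point): Centre of the red 12 mm ball at the free end of the rod, 204 mm from the pivot.
- box_slot (a point): Centre of the mouth of the slot in the white block inside the box, 35 mm above the table; axes as coolbox. The slot is 99 mm long (x), 8 mm wide (y), 22 mm deep, with 3 mm bevelled lips; the block is 108 x 44 x 25 mm.
- scraper: Scraper, about 90 g: steel blade 88 mm long (x) x 5 mm thick (y) x 44 mm high, its orange grip 88 x 18 x 18 mm on top; 60 mm high in all. Origin: middle of the blade's lower edge; z up to the grip (grip centre 51 mm above the origin). The same from both sides.
- stand: Green draining stand fixed to the table, 116 x 64 x 26 mm, origin under its centre; the scraper starts upright in its slot (along x, 20 mm deep, so the blade's edge is 6 mm above the table).
- beaker: Clear beaker, 80 mm wide, 90 mm high, loose. Origin under its centre, as for all vessels here.
- flask: Conical glass flask, 76 mm wide, 104 mm high, loose.
- dropper: White dropper bottle, 34 mm wide, 85 mm high, loose.
- jar: Clear jar with white cap, 60 mm wide, 70 mm high, loose.
- cup: White cup, 72 mm wide, 80 mm high, loose.
- dish: Shallow white dish, 80 mm wide, 30 mm high, loose.
- vial1: Capped vial standing in the box, 46 mm wide, 55 mm high.
- vial2: A second such vial in the box.
There are look-alikes about, which are no part of the job. Of the things like the scraper, leave any that is brown; of the rest the smaller one is meant.

How it is judged:
By the outcome, as a careful person would: the job done as asked, in the order asked, and still so for the second after the job is handed in, with the robot touching nothing.
It also fails if it takes over 72 s, if anything falls off the work surface, if the arm or the gripper's body presses on something with over 40 N, if the wrist force passes 120 N, or if a joint passes its speed limit or range.

## Robot

A 6-joint arm with a two-finger parallel gripper is mounted at the origin on the work surface. World frame = base frame: x ahead of the robot, y to its left, z up, the work surface at z = 0. Lengths are in m, angles in rad, forces in N, time in s.
With the tool pointing down it reaches from about 0.2 to 0.875 m from the base axis. Payload 3.4 kg.
Tool frame: the origin (TCP) lies midway between the tips of the shut fingers; the grasp point (between the pads) lies arm.pinch_z behind it (arm.pinch_z is the distance from the TCP to the grasp point, in m); z points along the fingers, y is the direction in which the jaws open and shut (so a half turn about z gives the same grasp; the last joint's range is limited). The gripper opens to 94 mm and grips with 3 to 60 N. Pads are 16 mm wide; open, the fingers measure 119 mm over their backs; the gripper's body (75 mm by 177 mm) begins 78 mm behind the grasp point.
Start: joints at [1.126, 0.276, 1.505, -0, 1.361, -0.121], TCP at [0.183, 0.545, 0.205] pointing down, gripper open.
Joint ranges: [-2.89, 2.89], [-0.75, 2.08], [0.22, 2.7], [-1.18, 4.32], [0.11, 2.71], [-2.7, 2.7]. Speed limits (rad/s): [2.57, 2.57, 3.14, 3.14, 3.14, 3.14].

## Interface

Orientations are given as a unit quaternion [x, y, z, w].
In Python, from station import read_state, eyes, workorder, models, arm gives the robot as it stands.
- The arm moves only by the tool servo_tool, never from a script. Its argument "steps" is a list of rows, each a list of 7 numbers: the opening, from 0 (shut) to 1 (fully open), then the shift along the tool's x, y, z each as a share of 0.4 m, from -1 to 1, then the turn, a rotation vector about the tool's x, y, z each as a share of pi rad, from -1 to 1. A call has 1 to 12 rows; each row is the pose to reach, as a shift and turn from the pose commanded when the call began, along the tool's axes at that moment, turning the shorter way round; what a row does not reach only later rows make up. A row lasts 1/8 s, in which the tool goes at most 62.5 mm and 10.7 degrees, less where a joint would pass 70% of its speed; a pose out of reach is approached as far as the arm can. A call with a number of a shift or a turn outside -1 to 1 is refused whole. A call with a gripper value outside its range is refused whole. The fingers move at their own pace and stop on an object; "grip_force" is the grip in N (left out, the last holds). Time passes only in rows, so rows that repeat a pose let the fingers close. It gives the time, the measured TCP pose, the force and the opening at its end, in the units of the state.
- read_state(): the state, without advancing time (a new reading comes with each control period).
- eyes.read_camera(name): name is "scene" or "top" or "wrist"; returns (picture, depth): 420x560x3 uint8, red, green, blue; 420x560 float32, m along the optical axis (not along the pixel's ray), 0 where there is no reading.
- eyes.camera_params(name): a dict with "K" (3x3 intrinsics, pixels), "pose" (4x4, takes a point from camera to world coordinates). Camera axes: x right, y down, z forward; pixel columns grow to the right and rows downward; lengths in m; the calibration is good to about 2 mm. A picture is of the moment at which its call begins: read the wrist's pose just before it. camera_params takes no time and is no camera call; for the wrist camera it gives the pose at the moment of the call.
- workorder.job_done(): hands the job in, once; it reports no verdict.
Trained networks look in the newest picture that a camera, given by its name, has taken for a name from the list of things; names that differ only in an ending like _2 or _b are one class to them, and where a whole thing is asked for, a point or a joint stands for the part that bears it (a point fixed in the world has none). Each returns a list of dicts, best first, with "p" (0 to 1); they miss things now and then, are a little off and sometimes report something else, mostly with a low value. They report only what shows in the picture. A call takes as long as a camera call. They do not tell look-alikes from the thing itself.
- models.find_in(thing, camera): "box" ([left, top, right, bottom] in pixels, round what is visible of it).
- models.outline_of(thing, camera): "mask" (420x560 bool, what is visible of it) and "box" ([left, top, right, bottom] in pixels, round what is visible of it).
- models.place_of(thing, camera): "uv" ([column, row] in pixels: a listed point, or the origin of a listed thing).
The state is a dict: "clock": time; "q": joint angles; "qd": joint speeds; "effort": joint torques, N m; "tool_pos": TCP position; "orientation": TCP orientation; "force": force on the tool from outside, world axes, zero at the start; "torque": the same for the moment, N m; "finger_gap": opening from 0.0 (shut) to 1.0 (fully open).
Only numpy, scipy, OpenCV 4.12 (cv2) and the standard library are available. Lean on these libraries where they do the work, as an engineer would, in place of code of your own. Each camera call takes 0.05 s, during which the arm holds its last target.

## Working session

There is one attempt and no reset: what is moved stays moved. The work goes in short steps, Python scripts to look and compute and a tool call to move; the robot and the scene stay as the last step left them, time stands still between calls to the robot, and variables do not carry over. Pictures are saved under pics/ and viewed, and the job is handed in when it is done.

Besides the shell and the picture viewer there is one more tool, called as name([rows], argument=value, ...), one row to a line, values as JSON. servo_tool: Moves the arm, as the interface text tells. Its arguments: {"type":"object","properties":{"steps":{"type":"array"},"grip_force":{"type":"number"}},"required":["steps"]}

```bash
ls; mkdir -p pics; python3 - <<'E'
from station import read_state, eyes, arm
import cv2
s=read_state(); print(s['clock'],s['tool_pos'],s['orientation'],s['finger_gap'],arm.pinch_z)
for c in ['scene','top']:
    p,d=eyes.read_camera(c); cv2.imwrite(f'pics/{c}0.png',p[:,:,::-1]); P=eyes.camera_params(c); print(c,P['K'].tolist(),P['pose'].round(3).tolist())
print([a for a in dir(arm) if a[0]!='_'])
E
```

```text
pics
0.0 [0.18271082 0.54460125 0.20466918] [ 1.61194650e-01  9.86922253e-01 -8.31783173e-04 -2.45589031e-04] 0.9985552379073392 0.0188
scene [[388.88075466446406, 0.0, 283.204805664362], [0.0, 388.88075466446406, 207.22086988231413], [0.0, 0.0, 1.0]] [[0.599, 0.435, -0.672, 1.209], [0.801, -0.319, 0.507, -0.488], [0.006, -0.842, -0.539, 0.635], [0.0, 0.0, 0.0, 1.0]]
top [[528.4251988694775, 0.0, 278.96351632321034], [0.0, 528.4251988694775, 208.22735006215282], [0.0, 0.0, 1.0]] [[0.02, -0.995, 0.102, 0.333], [-1.0, -0.021, -0.006, -0.0], [0.008, -0.102, -0.995, 1.839], [0.0, 0.0, 0.0, 1.0]]
['Unreachable', 'pinch_z']
```

View pics/scene0.png

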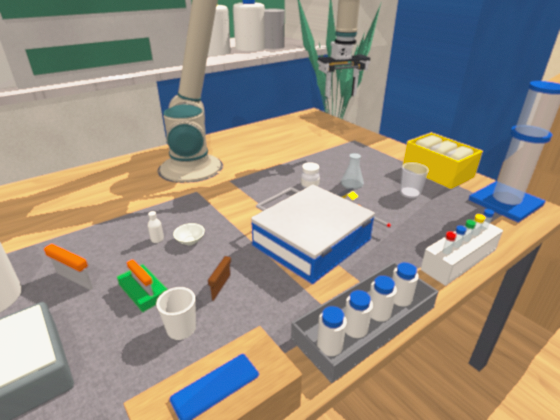

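View pics/top0.png

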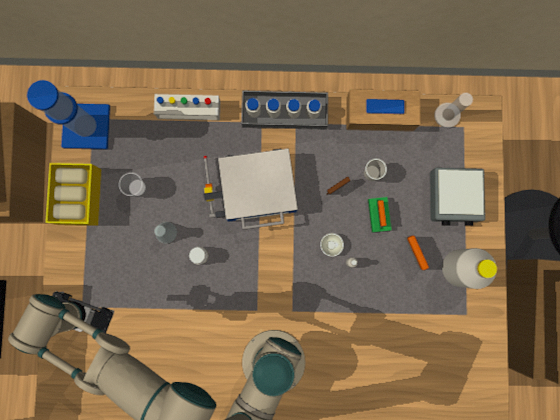

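The candidates in the top view are the orange handle in the green stand (380,214), a longer orange one at (418,252), and a brown one at (338,186). The one in the green stand is the smaller orange one. I'll check it in a close crop and locate the parts.

```bash
cat > h.py <<'E'
from station import read_state, eyes, models, workorder, arm
import numpy as np, cv2
from scipy.spatial.transform import Rotation as R
def ray(c,uv,P=None):
    P=P or eyes.camera_params(c); d=np.linalg.inv(P['K'])@[uv[0],uv[1],1.]; T=P['pose']
    return T[:3,3],T[:3,:3]@d
def at_z(c,uv,z,P=None):
    o,d=ray(c,uv,P); return o+d*(z-o[2])/d[2]
def tri(l):
    A=np.zeros((3,3));b=np.zeros(3)
    for o,d in l:
        d=d/np.linalg.norm(d);M=np.eye(3)-np.outer(d,d);A+=M;b+=M@o
    return np.linalg.solve(A,b)
def proj(c,X,P=None):
    P=P or eyes.camera_params(c);T=np.linalg.inv(P['pose']);x=P['K']@(T[:3,:3]@np.asarray(X)+T[:3,3]);return x[:2]/x[2]
def cloud(c,d,P=None):
    P=P or eyes.camera_params(c);v,u=np.mgrid[:420,:560];K=P['K']
    X=np.stack([(u-K[0,2])/K[0,0]*d,(v-K[1,2])/K[1,1]*d,d],-1);return X@P['pose'][:3,:3].T+P['pose'][:3,3]
E
python3 - <<'E'
from h import *
pics={}
for c in ['top','scene']:
    p,d=eyes.read_camera(c); np.savez(f'{c}0.npz',p=p,d=d); pics[c]=p
    for t in ['coolbox','lid_hinge','lid_bar','lid_socket','rod_pivot','rod_grip','rod_tip','scraper','stand','beaker','flask','dropper','jar','cup','dish']:
        r=models.place_of(t,c)
        print(c,t,[(np.round(x['uv'],1).tolist(),round(x['p'],2)) for x in r[:3]])
a=cv2.resize(pics['top'][130:280,190:450],None,fx=3,fy=3,interpolation=cv2.INTER_CUBIC); cv2.imwrite('pics/topc.png',a[:,:,::-1])
a=cv2.resize(pics['scene'][160:310,210:410],None,fx=4,fy=4,interpolation=cv2.INTER_CUBIC); cv2.imwrite('pics/scc.png',a[:,:,::-1])
a=cv2.resize(pics['scene'][210:350,30:240],None,fx=3.8,fy=3.8,interpolation=cv2.INTER_CUBIC); cv2.imwrite('pics/scs.png',a[:,:,::-1])
print(read_state()['clock'])
E
```

```text
top coolbox [([255.7, 184.0], 0.93)]
top lid_hinge [([251.5, 154.0], 0.87), ([263.0, 223.4], 0.36)]
top lid_bar [([266.4, 226.1], 0.75), ([201.3, 256.3], 0.44)]
top lid_socket [([208.7, 197.0], 0.78)]
top rod_pivot [([213.0, 215.8], 0.96)]
top rod_grip [([210.5, 182.0], 0.41)]
top rod_tip [([207.0, 154.0], 0.47)]
top scraper [([411.7, 251.3], 0.63), ([380.8, 214.4], 0.58), ([337.8, 185.8], 0.41)]
top stand [([376.1, 213.3], 0.96), ([168.0, 231.2], 0.55), ([265.6, 226.0], 0.27)]
top beaker [([135.9, 185.9], 0.55)]
top flask [([167.6, 233.6], 0.92)]
top dropper [([348.6, 263.1], 0.64)]
top jar [([201.4, 256.5], 0.65), ([330.2, 244.5], 0.43), ([349.8, 263.3], 0.17)]
top cup [([370.3, 172.0], 0.64), ([198.2, 256.1], 0.17)]
top dish [([331.5, 245.8], 0.8), ([253.7, 153.8], 0.72)]
scene coolbox [([308.0, 241.8], 0.87)]
scene lid_hinge [([343.8, 234.5], 0.69)]
scene lid_bar [([273.2, 195.9], 0.96)]
scene lid_socket [([346.2, 191.7], 0.56)]
scene rod_pivot []
scene rod_grip []
scene rod_tip [([387.7, 226.4], 0.39), ([142.1, 292.1], 0.23)]
scene scraper [([74.7, 283.3], 0.95), ([144.4, 291.2], 0.93), ([222.2, 286.5], 0.75)]
scene stand [([139.9, 292.5], 0.61), ([309.5, 243.4], 0.31), ([188.9, 241.4], 0.31)]
scene beaker [([408.4, 192.8], 0.8)]
scene flask [([350.4, 182.9], 0.66)]
scene dropper []
scene jar [([312.4, 183.6], 0.7), ([177.7, 324.7], 0.2)]
scene cup [([177.6, 326.2], 0.82)]
scene dish [([192.5, 241.8], 0.6)]
1.7
```

View pics/topc.png

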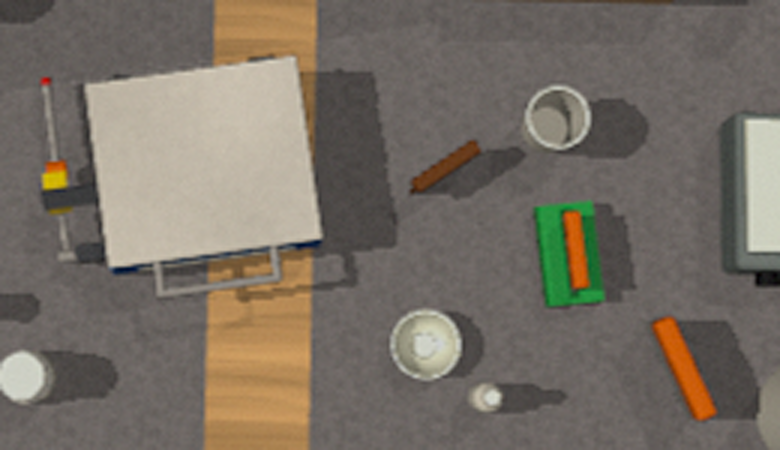

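View pics/scc.png

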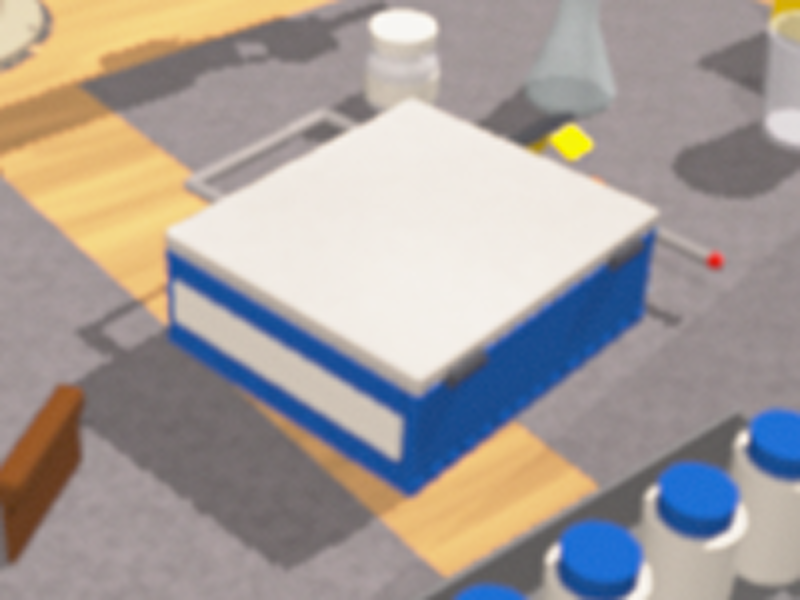

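View pics/scs.png

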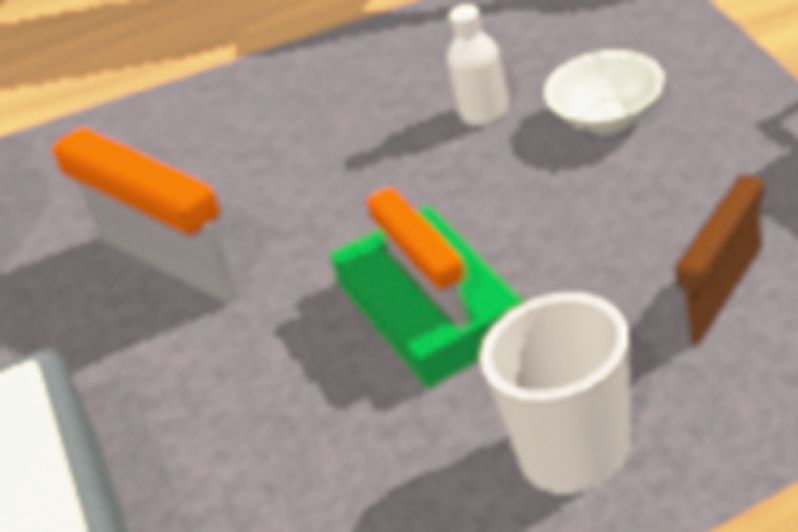

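```bash
python3 - <<'E'
from h import *
z=np.load('top0.npz');p,d=z['p'].astype(int),z['d']
m=(p.min(2)>165); m[:, :200]=0;m[:,320:]=0;m[:140]=0;m[240:]=0
n,l,st,ce=cv2.connectedComponentsWithStats(m.astype(np.uint8)); i=1+np.argmax(st[1:,4]); print(st[i])
k=(l==i).astype(np.uint8); k=cv2.morphologyEx(k,cv2.MORPH_OPEN,np.ones((7,7),np.uint8))
v,u=np.nonzero(k)
X=np.array([at_z('top',(a,b),0.089)[:2] for a,b in zip(u,v)]).astype(np.float32)*1000
(c,s,ang)=cv2.minAreaRect(X); print('lid',c,s,ang)
C=cloud('top',d); print('lid z',np.median(C[k>0][:,2]))
# orange in stand
def orange(p):return (p[...,0]>170)&(p[...,1]<120)&(p[...,2]<60)
o=orange(p)
for nm,(a,b,cc,dd) in dict(small=(365,195,395,235),big=(400,230,440,280)).items():
    mm=np.zeros(o.shape,bool);mm[b:dd,a:cc]=o[b:dd,a:cc]
    v,u=np.nonzero(mm);zz=np.median(C[mm][:,2]);
    X=np.array([at_z('top',q,zz)[:2] for q in zip(u,v)]).astype(np.float32)*1000
    print(nm,zz,X.mean(0),cv2.minAreaRect(X),len(X))
g=(p[...,1]>100)&(p[...,0]<60)&(p[...,2]<90);g[:, :360]=0;g[:,400:]=0;g[:190]=0;g[240:]=0
v,u=np.nonzero(g);X=np.array([at_z('top',q,.026)[:2] for q in zip(u,v)]).astype(np.float32)*1000
print('stand',cv2.minAreaRect(X))
for t,uv,h in [('pivot',(213,215.8),.04),('tip',(205.3,157),.03),('bar',(263.5,223.5),.082),('jar',(198.5,255),.07),('dish',(331.5,245),.03),('dropper',(351,263),.085),('flask',(168,233),0.0),('beaker',(136,186),0),('cup',(370,172),0)]:
    print(t,at_z('top',uv,h).round(3))
# depth at red tip / grip /yellow
for t,uv in [('tip',(205,157)),('orange',(208,186)),('yel',(208,190)),('pivot',(212,215))]:
    print(t,C[uv[1]-1:uv[1]+2,uv[0]-1:uv[0]+2].reshape(-1,3).round(3).tolist())
E
```

```text
[ 221  149   75   70 2983]
lid (597.482177734375, 59.754554748535156) (149.53244018554688, 287.94940185546875) 62.09320831298828
lid z 0.08855267580658177
small 0.06672518883335199 [ 506.41986 -357.94778] ((506.4700927734375, -357.83148193359375), (82.46561431884766, 14.722412109375), 7.173762798309326) 109
big 0.08233087503464076 [ 376.2066  -475.31754] ((375.7808532714844, -475.45758056640625), (114.57526397705078, 20.433563232421875), 24.752737045288086) 214
stand ((506.1200866699219, -358.3035888671875), (114.55778503417969, 65.53587341308594), 6.887052059173584)
pivot [0.487 0.213 0.04 ]
tip [0.692 0.248 0.03 ]
bar [0.461 0.039 0.082]
jar [0.353 0.253 0.07 ]
dish [ 0.396 -0.194  0.03 ]
dropper [ 0.336 -0.253  0.085]
flask [0.427 0.372 0.   ]
beaker [0.59  0.491 0.   ]
cup [ 0.657 -0.33   0.   ]
tip [[0.694, 0.251, 0.039], [0.694, 0.248, 0.04], [0.702, 0.249, 0.001], [0.692, 0.252, 0.033], [0.691, 0.248, 0.035], [0.692, 0.245, 0.033], [0.687, 0.251, 0.037], [0.686, 0.247, 0.043], [0.695, 0.25, -0.003]]
orange [[0.593, 0.237, 0.038], [0.592, 0.233, 0.045], [0.593, 0.231, 0.038], [0.587, 0.235, 0.056], [0.588, 0.232, 0.054], [0.588, 0.229, 0.052], [0.585, 0.236, 0.046], [0.585, 0.233, 0.044], [0.582, 0.226, 0.071]]
yel [[0.575, 0.232, 0.073], [0.573, 0.228, 0.083], [0.574, 0.225, 0.077], [0.571, 0.232, 0.071], [0.571, 0.228, 0.078], [0.572, 0.226, 0.066], [0.567, 0.231, 0.081], [0.567, 0.228, 0.08], [0.568, 0.226, 0.071]]
pivot [[0.493, 0.219, 0.047], [0.493, 0.217, 0.038], [0.493, 0.213, 0.041], [0.489, 0.22, 0.043], [0.49, 0.217, 0.038], [0.489, 0.212, 0.046], [0.486, 0.219, 0.046], [0.486, 0.216, 0.042], [0.486, 0.212, 0.046]]
```

```bash
python3 - <<'E'
from h import *
z=np.load('top0.npz');p,d=z['p'].astype(int),z['d'];C=cloud('top',d)
k=((C[...,2]>.079)&(C[...,2]<.1)&(p.max(2)-p.min(2)<45)&(p.min(2)>120)).astype(np.uint8)
k[:,:200]=0;k[:,320:]=0;k[:140]=0;k[240:]=0
k=cv2.morphologyEx(k,cv2.MORPH_OPEN,np.ones((9,9),np.uint8))
X=cv2.findNonZero(k)[:,0]
X=np.array([at_z('top',q,.089)[:2] for q in X]).astype(np.float32)*1000
r=cv2.minAreaRect(X);print(len(X),r)
c=np.array(r[0])/1000
for th in [8,8.5]+[r[2]]:
  t=np.deg2rad(th);ex=np.array([np.cos(t),np.sin(t)]);ey=np.array([-ex[1],ex[0]])
  for nm,x,y,zz in [('lidc',0,0,.089),('hinge',.105,0,.075),('bar',-.14,0,.082),('tip',.12,.168,.03),('socket',-.015,.168,.09),('c1',.105,.12,.089),('c2',.105,-.12,.089),('c3',-.105,.12,.089),('c4',-.105,-.12,.089)]:
    w=c+ex*x+ey*y; print(nm,w.round(3),proj('top',[*w,zz]).round(1),proj('scene',[*w,zz]).round(1))
E
```

```text
Traceback (most recent call last):
  File "h.py", line 8, in at_z
    o,d=ray(c,uv,P); return o+d*(z-o[2])/d[2]
        ~~~^^^^^^^^
  File "h.py", line 5, in ray
    P=P or eyes.camera_params(c); d=np.linalg.inv(P['K'])@[uv[0],uv[1],1.]; T=P['pose']
           ~~~~~~~~~~~~~~~~~~^^^
ValueError: time passes only in moves, steps and waits
```

```bash
python3 - <<'E'
import pickle
from station import eyes
pickle.dump({c:eyes.camera_params(c) for c in ['top','scene']},open('cp.pkl','wb'))
s=open('h.py').read()
s=s.replace("import numpy as np, cv2","import numpy as np, cv2, pickle\nCP=pickle.load(open('cp.pkl','rb'))\ndef cpar(c): return CP[c] if c in CP else eyes.camera_params(c)").replace("P or eyes.camera_params(c)","P or cpar(c)")
open('h.py','w').write(s)
E
cat > fit.py <<'E'
from h import *
z=np.load('top0.npz');p,d=z['p'].astype(int),z['d'];C=cloud('top',d)
k=((C[...,2]>.079)&(C[...,2]<.1)&(p.max(2)-p.min(2)<45)&(p.min(2)>120)).astype(np.uint8)
k[:,:200]=0;k[:,320:]=0;k[:140]=0;k[240:]=0
k=cv2.morphologyEx(k,cv2.MORPH_OPEN,np.ones((9,9),np.uint8))
X=cv2.findNonZero(k)[:,0]
X=np.array([at_z('top',q,.089)[:2] for q in X]).astype(np.float32)*1000
r=cv2.minAreaRect(X);print(len(X),r)
c=np.array(r[0])/1000
for th in [8,8.5]+[r[2]]:
  t=np.deg2rad(th);ex=np.array([np.cos(t),np.sin(t)]);ey=np.array([-ex[1],ex[0]])
  for nm,x,y,zz in [('lidc',0,0,.089),('hinge',.105,0,.075),('bar',-.14,0,.082),('pivot',-.09,.168,.04),('tip',.12,.168,.03),('socket',-.015,.168,.09),('c1',.105,.12,.089),('c2',.105,-.12,.089),('c3',-.105,.12,.089),('c4',-.105,-.12,.089)]:
    w=c+ex*x+ey*y; print(nm,w.round(3),proj('top',[*w,zz]).round(1),proj('scene',[*w,zz]).round(1))
E
python3 fit.py
```

```text
3063 ((595.5651245117188, 59.657630920410156), (205.82301330566406, 227.97816467285156), 8.331916809082031)
lidc [0.596 0.06 ] [258.3 183.2] [310.1 214.5]
hinge [0.7   0.074] [254.8 153.4] [342.6 236.8]
bar [0.457 0.04 ] [263.2 224.8] [272.1 196.4]
pivot [0.483 0.213] [212.8 217. ] [324.5 194.4]
tip [0.691 0.243] [206.7 157.4] [384.2 226.3]
socket [0.557 0.224] [208.7 193.5] [346.1 188.9]
c1 [0.683 0.193] [219.2 156.6] [372.1 212.6]
c2 [ 0.716 -0.045] [290.1 148.4] [309.2 254.8]
c3 [0.475 0.164] [226.  218.5] [310.7 183.8]
c4 [ 0.508 -0.074] [297.7 210. ] [246.9 216.4]
lidc [0.596 0.06 ] [258.3 183.2] [310.1 214.5]
hinge [0.699 0.075] [254.6 153.4] [342.8 236.6]
bar [0.457 0.039] [263.5 224.8] [271.8 196.5]
pivot [0.482 0.213] [213.1 217.4] [323.9 194.3]
tip [0.689 0.244] [206.5 157.8] [384.  225.9]
socket [0.556 0.224] [208.8 193.9] [345.6 188.7]
c1 [0.682 0.194] [218.9 157. ] [372.  212.3]
c2 [ 0.717 -0.044] [289.8 148.1] [309.9 254.8]
c3 [0.474 0.163] [226.3 218.8] [310.3 183.8]
c4 [ 0.509 -0.075] [297.9 209.7] [246.9 216.7]
lidc [0.596 0.06 ] [258.3 183.2] [310.1 214.5]
hinge [0.699 0.075] [254.6 153.4] [342.8 236.7]
bar [0.457 0.039] [263.4 224.8] [271.9 196.5]
pivot [0.482 0.213] [213.  217.3] [324.1 194.4]
tip [0.69  0.243] [206.6 157.7] [384.1 226. ]
socket [0.556 0.224] [208.7 193.7] [345.8 188.8]
c1 [0.682 0.194] [219.  156.9] [372.1 212.4]
c2 [ 0.717 -0.044] [289.9 148.2] [309.7 254.8]
c3 [0.474 0.163] [226.2 218.7] [310.4 183.8]
c4 [ 0.509 -0.074] [297.9 209.8] [246.9 216.6]
```

```bash
cat >> h.py <<'E'
BOX=dict(c=np.array([.596,.060]),yaw=np.deg2rad(8.3))
def axes(yaw=None):
    t=BOX['yaw'] if yaw is None else yaw
    return np.array([np.cos(t),np.sin(t),0]),np.array([-np.sin(t),np.cos(t),0]),np.array([0,0,1.])
def b2w(x,y,z):
    ex,ey,ez=axes(); return np.array([*BOX['c'],0])+x*ex+y*ey+z*ez
def w2b(w):
    ex,ey,ez=axes(); r=np.asarray(w)-[*BOX['c'],0]; return np.array([r@ex,r@ey,r@ez])
def pitchR(phi,yaw=None):   # jaws in vertical plane of ex, tool pointing ex*cos - z*sin
    ex,ey,ez=axes(yaw); z=np.cos(phi)*ex-np.sin(phi)*ez; y=np.sin(phi)*ex+np.cos(phi)*ez
    return np.stack([np.cross(y,z),y,z],1)
def sideR(phi,yaw=None,s=-1): # jaws along s*ey
    ex,ey,ez=axes(yaw); z=np.cos(phi)*ex-np.sin(phi)*ez; y=s*ey
    return np.stack([np.cross(y,z),y,z],1)
def rel(p,Rm,s=None,q=None):
    s=s or read_state(); R0=R.from_quat(s['orientation']).as_matrix() if q is None else q
    t=R0.T@(np.asarray(p)-s['tool_pos']); w=R.from_matrix(R0.T@Rm).as_rotvec()
    n=max(np.linalg.norm(t)/.0625,np.rad2deg(np.linalg.norm(w))/10.7)
    print('t/.4',np.round(t/.4,4).tolist(),'w/pi',np.round(w/np.pi,4).tolist(),'rows>=',round(n,1))
E
python3 - <<'E'
from h import *
phi=np.deg2rad(40);Rm=pitchR(phi);d=Rm[:,2]
bar=b2w(.105-.245,0,.082);print(bar,read_state()['clock'])
rel(bar-.09*d,Rm)
E
```

```text
[0.45746639 0.03979013 0.082     ] 1.7
t/.4 [-0.8988, -1.0573, 0.164] w/pi [-0.2484, -0.1527, 0.3274] rows>= 8.9
```

servo_tool([
  [0.3,-0.2,-0.23,0,-0.06,-0.04,0.08],
  [0.3,-0.3,-0.35,0,-0.09,-0.06,0.12],
  [0.3,-0.4,-0.45,0,-0.12,-0.075,0.16],
  [0.3,-0.5,-0.56,0.01,-0.15,-0.09,0.2],
  [0.3,-0.6,-0.68,0.02,-0.18,-0.11,0.24],
  [0.3,-0.7,-0.8,0.03,-0.21,-0.13,0.28],
  [0.3,-0.8,-0.92,0.05,-0.248,-0.153,0.327],
  [0.3,-0.8,-0.92,0.05,-0.248,-0.153,0.327],
], grip_force=8)

```text
clock: 2.7
tool_pos: [0.3373, 0.1391, 0.1746]
orientation: [0.579, 0.724, 0.282, 0.245]
force: [0.4, 0.5, -0.9]
finger_gap: 0.304
```

```bash
python3 - <<'E'
from h import *
phi=np.deg2rad(40);Rm=pitchR(phi);d=Rm[:,2]
bar=b2w(.105-.245,0,.082);s=read_state();print(s['clock'],s['tool_pos'],s['q'])
rel(bar-.09*d,Rm)
E
```

```text
2.7 [0.33725407 0.13911329 0.17463883] [ 0.25787712 -0.3976573   2.4880993  -0.1876608   0.29104106  0.19482354]
t/.4 [-0.2917, -0.0155, 0.1173] w/pi [-0.0336, -0.009, 0.0208] rows>= 2.0
```

servo_tool([
  [0.3,-0.15,-0.008,0.06,-0.017,-0.005,0.01],
  [0.3,-0.292,-0.0155,0.117,-0.034,-0.009,0.021],
  [0.3,-0.292,-0.0155,0.117,-0.034,-0.009,0.021],
])

```text
clock: 3.08
tool_pos: [0.2956, 0.0871, 0.1106]
orientation: [0.615, 0.734, 0.215, 0.194]
force: [-1.0, -0.8, 0.2]
finger_gap: 0.296
```

```bash
python3 - <<'E'
from h import *
phi=np.deg2rad(40);Rm=pitchR(phi);d=Rm[:,2]
bar=b2w(.105-.245,0,.082);s=read_state();print(s['clock'],s['tool_pos'],s['q'])
P=eyes.camera_params('wrist')
p,dd=eyes.read_camera('wrist');cv2.imwrite('pics/w1.png',p[:,:,::-1]);np.savez('w1.npz',p=p,d=dd,K=P['K'],pose=P['pose'])
print([(np.round(x['uv'],1),x['p']) for x in models.place_of('lid_bar','wrist')[:2]], proj('wrist',bar,P))
rel(bar+.014*d,Rm)
E
```

```text
3.075 [0.29558105 0.08711692 0.11057932] [-0.16000099 -0.40781957  2.55311377  0.37859491  0.45726242 -0.6306633 ]
[(array([404.2, 282.8]), 0.62)] [400.70707794 286.63891005]
t/.4 [-0.1739, 0.2866, 0.306] w/pi [-0.0909, 0.0016, 0.0076] rows>= 2.9
```

View pics/w1.png

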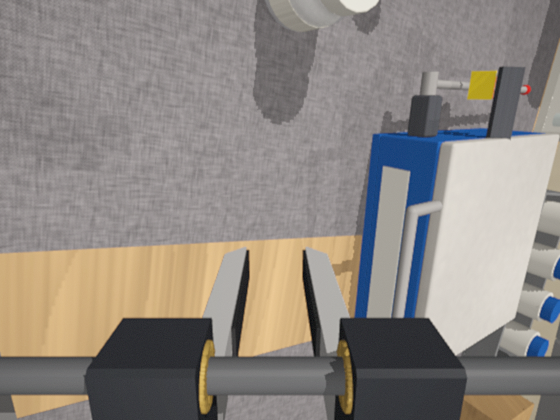

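```bash
python3 - <<'E'
from h import *
phi=np.deg2rad(50);Rm=pitchR(phi);d=Rm[:,2]
bar=b2w(.105-.245,0,.082)
rel(bar-.06*d+[0,0,.02],Rm)
E
```

```text
t/.4 [-0.1758, 0.2877, 0.0817] w/pi [-0.0354, 0.0022, 0.0074] rows>= 2.2
```

servo_tool([
  [0.26,-0.06,0.1,0.03,-0.012,0.001,0.003],
  [0.26,-0.12,0.2,0.055,-0.024,0.002,0.005],
  [0.26,-0.176,0.288,0.082,-0.0354,0.0022,0.0074],
  [0.26,-0.176,0.288,0.082,-0.0354,0.0022,0.0074],
])

```text
clock: 3.68
tool_pos: [0.4233, 0.0362, 0.1506]
orientation: [0.611, 0.713, 0.26, 0.225]
force: [-0.8, 0.3, 0.4]
finger_gap: 0.264
```

```bash
cat > look.py <<'E'
import sys
from h import *
n=sys.argv[1]; cams=sys.argv[2].split(','); 
s=read_state();print('clk',s['clock'],'pos',s['tool_pos'].round(4),'q',np.round(s['q'],2),'F',np.round(s['force'],1),'gap',round(s['finger_gap'],3))
for c in cams:
    P=eyes.camera_params(c); p,d=eyes.read_camera(c); cv2.imwrite(f'pics/{n}_{c}.png',p[:,:,::-1]); np.savez(f'{n}_{c}.npz',p=p,d=d,K=P['K'],pose=P['pose'])
    for t in sys.argv[3:]:
        print(c,t,[(np.round(x['uv'],1).tolist(),round(x['p'],2)) for x in models.place_of(t,c)[:2]])
E
python3 look.py w2 wrist lid_bar; python3 - <<'E'
from h import *
bar=b2w(.105-.245,0,.082)
z=np.load('w2_wrist.npz');print(proj('wrist',bar,dict(K=z['K'],pose=z['pose'])))
for e in (-.065,.065):print(proj('wrist',b2w(-.14,e,.082),dict(K=z['K'],pose=z['pose'])))
Rm=pitchR(np.deg2rad(50));d=Rm[:,2];rel(bar+.014*d,Rm)
E
```

```text
clk 3.675 pos [0.4233 0.0362 0.1506] q [-0.42 -0.22  2.44  0.89  0.46 -1.29] F [-0.8  0.3  0.4] gap 0.264
wrist lid_bar [([253.5, 217.1], 0.83)]
[252.01772233 221.86170072]
[252.98391982 300.45218631]
[250.90854653 131.64136211]
t/.4 [-0.0122, -0.0358, 0.2227] w/pi [0.0001, -0.0021, 0.0029] rows>= 1.4
```

View pics/w2_wrist.png

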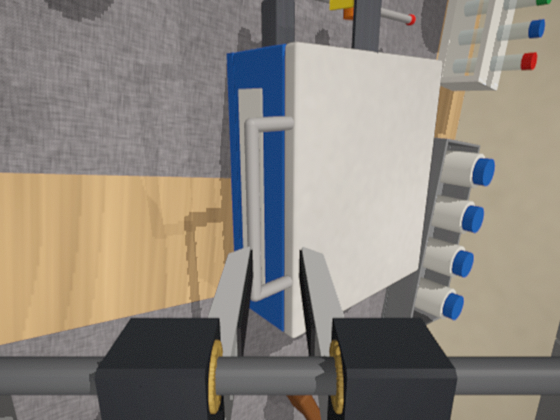

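servo_tool([
  [0.26,-0.006,-0.036,0.08,0,-0.002,0.003],
  [0.26,-0.012,-0.036,0.15,0,-0.002,0.003],
  [0.26,-0.012,-0.036,0.2,0,-0.002,0.003],
  [0.26,-0.012,-0.036,0.222,0,-0.002,0.003],
  [0.26,-0.012,-0.036,0.222,0,-0.002,0.003],
])

```text
clock: 4.4
tool_pos: [0.4655, 0.0419, 0.0709]
orientation: [0.615, 0.711, 0.259, 0.223]
force: [0.2, 1.0, 0.3]
finger_gap: 0.261
```

```bash
python3 look.py w3 wrist;python3 - <<'E'
from h import *
bar=b2w(.105-.245,0,.082)
Rm=pitchR(np.deg2rad(50));d=Rm[:,2];rel(bar+.014*d,Rm)
E
```

```text
clk 4.4 pos [0.4655 0.0419 0.0709] q [-0.3   0.08  2.54  1.96  0.31 -2.33] F [0.2 1.  0.3] gap 0.261
t/.4 [-0.0017, 0.0011, 0.0016] w/pi [0.0, -0.0004, -0.0001] rows>= 0.0
```

View pics/w3_wrist.png

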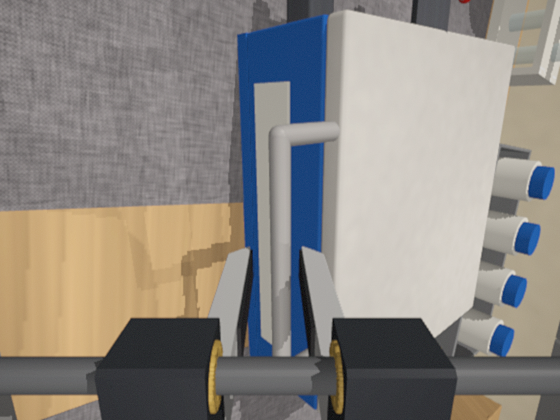

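```bash
python3 - <<'E'
from h import *
bar=b2w(.105-.245,0,.082)
d=pitchR(np.deg2rad(50))[:,2]
for phi in (70,85):
  Rm=pitchR(np.deg2rad(phi));rel(bar-.07*d,Rm);rel(bar-.06*Rm[:,2],Rm)
E
```

```text
t/.4 [-0.0014, 0.0012, -0.2084] w/pi [0.1112, -0.0005, 0.0] rows>= 1.9
t/.4 [-0.0014, 0.0525, -0.1743] w/pi [0.1112, -0.0005, 0.0] rows>= 1.9
t/.4 [-0.0014, 0.0012, -0.2084] w/pi [0.1945, -0.0005, 0.0001] rows>= 3.3
t/.4 [-0.0015, 0.0872, -0.1562] w/pi [0.1945, -0.0005, 0.0001] rows>= 3.3
```

servo_tool([
  [0.26,-0.001,0.001,-0.1,0,0,0],
  [0.26,-0.001,0.001,-0.18,0.02,0,0],
  [0.26,-0.001,0.02,-0.2,0.06,0,0],
  [0.26,-0.001,0.05,-0.19,0.11,0,0],
  [0.26,-0.001,0.07,-0.18,0.15,0,0],
  [0.26,-0.001,0.087,-0.16,0.1945,0,0],
  [0.26,-0.001,0.087,-0.156,0.1945,0,0],
])

```text
clock: 5.32
tool_pos: [0.4514, 0.0357, 0.1436]
orientation: [0.642, 0.756, 0.104, 0.068]
force: [0.3, 1.5, -0.2]
finger_gap: 0.26
```

```bash
python3 - <<'E'
from h import *
s=read_state();print(s['clock'],s['tool_pos'],np.round(s['q'],2))
bar=b2w(.105-.245,0,.082)
Rm=pitchR(np.deg2rad(85));d=Rm[:,2];rel(bar+.014*d,Rm)
E
```

```text
5.325 [0.45142312 0.0357207  0.14364322] [-0.17  0.01  2.03  0.14  0.88 -0.41]
t/.4 [0.0016, -0.0271, 0.1882] w/pi [0.0506, -0.0109, 0.0051] rows>= 1.2
```

servo_tool([
  [0.26,0.001,-0.027,0.08,0.03,-0.01,0.005],
  [0.26,0.0016,-0.027,0.15,0.05,-0.011,0.005],
  [0.26,0.0016,-0.027,0.188,0.05,-0.011,0.005],
  [0.26,0.0016,-0.027,0.188,0.05,-0.011,0.005],
  [0,0.0016,-0.027,0.188,0.05,-0.011,0.005],
  [0,0.0016,-0.027,0.188,0.05,-0.011,0.005],
  [0,0.0016,-0.027,0.188,0.05,-0.011,0.005],
])

```text
clock: 6.2
tool_pos: [0.4604, 0.0432, 0.0674]
orientation: [0.651, 0.757, 0.038, 0.028]
force: [-3.0, -0.7, 7.0]
finger_gap: 0.098
```

```bash
python3 look.py w4 wrist; python3 - <<'E'
from h import *
bar=b2w(.105-.245,0,.082)
Rm=pitchR(np.deg2rad(85));d=Rm[:,2];rel(bar+.014*d,Rm)
E
```

```text
clk 6.2 pos [0.4604 0.0432 0.0674] q [-0.08  0.19  2.02  0.04  0.84 -0.25] F [-3.  -0.7  7. ] gap 0.098
t/.4 [-0.0074, -0.0054, -0.0021] w/pi [0.0019, -0.0022, 0.0017] rows>= 0.1
```

View pics/w4_wrist.png

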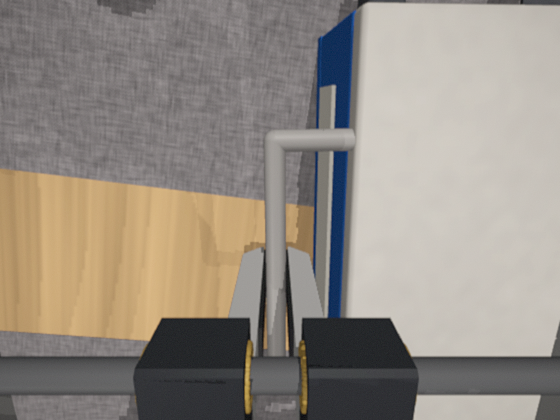

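```bash
sed -i 's/\[.596,.060\]/[.598,.0605]/' h.py; cat >> h.py <<'E'
def barpos(th,r=.245,h=.007,y=0.):
    c,s=np.cos(th),np.sin(th); return b2w(.105-r*c+h*s,y,.075+r*s+h*c)
E
cat > arc.py <<'E'
import sys
from h import *
a,b,n,pa,pb=[float(x) for x in sys.argv[1:6]]; n=int(n)
s=read_state();R0=R.from_quat(s['orientation']).as_matrix()
if len(sys.argv)>6: off=float(sys.argv[6])
else: off=.014
Y=w2b(s['tool_pos'])[1]
for i in range(1,n+1):
    th=a+(b-a)*i/n; phi=np.deg2rad(pa+(pb-pa)*i/n); Rm=pitchR(phi); p=barpos(th,y=Y)+off*Rm[:,2]
    t=R0.T@(p-s['tool_pos'])/.4; w=R.from_matrix(R0.T@Rm).as_rotvec()/np.pi
    print([0]+t.round(3).tolist()+w.round(3).tolist(),end=', ')
E
python3 arc.py 0 .7 6 85 65
```

```text
[0, 0.0, 0.015, -0.072, -0.017, -0.002, 0.002], [0, 0.001, 0.038, -0.14, -0.035, -0.002, 0.002], [0, 0.001, 0.068, -0.206, -0.054, -0.002, 0.001], [0, 0.001, 0.106, -0.268, -0.072, -0.002, 0.001], [0, 0.001, 0.151, -0.326, -0.091, -0.002, 0.001], [0, 0.002, 0.203, -0.378, -0.109, -0.002, 0.001],
```

servo_tool([
  [0,0,0.008,-0.036,-0.008,-0.001,0.001],
  [0,0.0,0.015,-0.072,-0.017,-0.002,0.002],
  [0,0.001,0.038,-0.14,-0.035,-0.002,0.002],
  [0,0.001,0.068,-0.206,-0.054,-0.002,0.001],
  [0,0.001,0.106,-0.268,-0.072,-0.002,0.001],
  [0,0.001,0.151,-0.326,-0.091,-0.002,0.001],
  [0,0.002,0.203,-0.378,-0.109,-0.002,0.001],
  [0,0.002,0.203,-0.378,-0.109,-0.002,0.001],
])

```text
clock: 7.25
tool_pos: [0.5255, 0.0537, 0.2273]
orientation: [0.638, 0.739, 0.165, 0.141]
force: [-9.5, -1.8, 6.8]
finger_gap: 0.099
```

```bash
python3 look.py l1 scene; python3 arc.py .7 1.47 7 65 42
```

```text
clk 7.25 pos [0.5255 0.0537 0.2273] q [-0.11 -0.04  1.92  0.15  0.84 -0.33] F [-9.5 -1.8  6.8] gap 0.099
[0, -0.0, 0.068, -0.02, -0.019, -0.001, 0.0], [0, -0.0, 0.135, -0.036, -0.037, -0.001, 0.0], [0, -0.0, 0.204, -0.045, -0.055, -0.001, 0.0], [0, -0.0, 0.273, -0.047, -0.073, -0.001, 0.0], [0, -0.0, 0.342, -0.042, -0.092, -0.001, 0.0], [0, -0.0, 0.41, -0.029, -0.11, -0.001, 0.0], [0, -0.0, 0.476, -0.009, -0.128, -0.001, 0.0],
```

View pics/l1_scene.png

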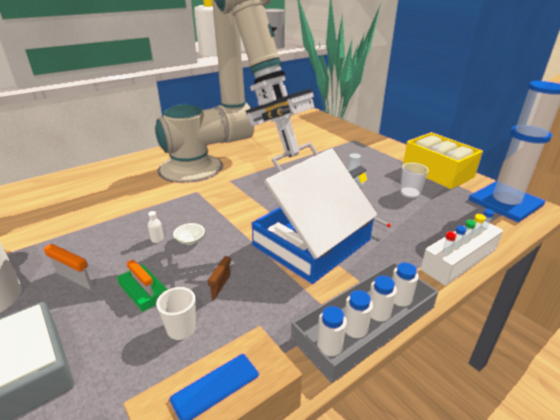

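servo_tool([
  [0,0,0.068,-0.02,-0.019,-0.001,0.0],
  [0,0,0.135,-0.036,-0.037,-0.001,0.0],
  [0,0,0.204,-0.045,-0.055,-0.001,0.0],
  [0,0,0.273,-0.047,-0.073,-0.001,0.0],
  [0,0,0.342,-0.042,-0.092,-0.001,0.0],
  [0,0,0.41,-0.029,-0.11,-0.001,0.0],
  [0,0,0.476,-0.009,-0.128,-0.001,0.0],
  [0,0,0.476,-0.009,-0.128,-0.001,0.0],
])

```text
clock: 8.3
tool_pos: [0.6971, 0.079, 0.31]
orientation: [0.598, 0.69, 0.309, 0.267]
force: [-0.7, 4.2, 1.1]
finger_gap: 0.1
```

```bash
python3 look.py l2 scene,wrist; python3 - <<'E'
from h import *
s=read_state();R0=R.from_quat(s['orientation']).as_matrix();b=w2b(s['tool_pos']-.014*R0[:,2]);v=b-[.105,0,.075];print(b,np.hypot(v[0],v[2]),np.arctan2(v[2],-v[0])-.0286, np.rad2deg(np.arcsin(-R0[2,2])))
z=np.load('l2_scene.npz');print(z['d'].shape)
E
```

```text
clk 8.3 pos [0.6971 0.079  0.31  ] q [-0.08  0.04  1.86  0.4   0.44 -0.52] F [-0.7  4.2  1.1] gap 0.1
[0.08947501 0.00399887 0.31930746] 0.2448002489268944 1.478734742146702 41.87380648329433
(420, 560)
```

View pics/l2_scene.png

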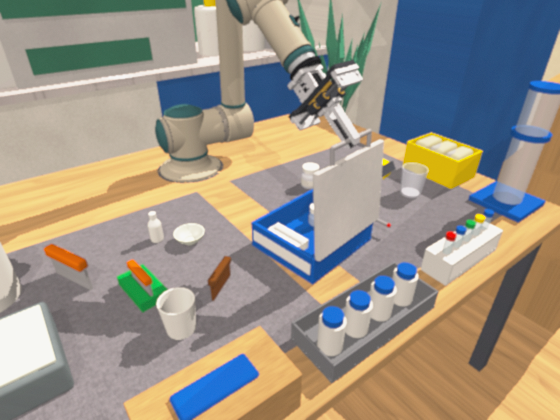

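View pics/l2_wrist.png

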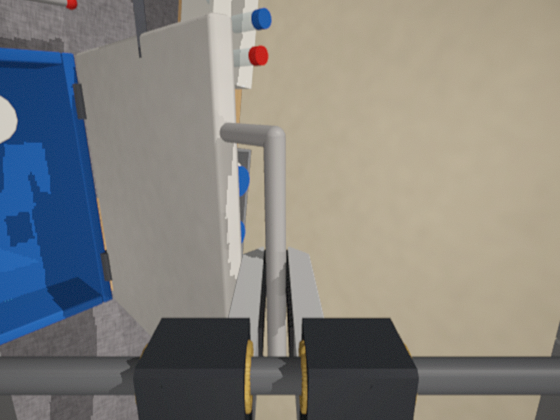

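servo_tool([
  [0.28,0,0,0,0,0,0],
  [0.28,0,0,0,0,0,0],
  [0.28,0,0,-0.06,0,0,0],
  [0.3,0,0,-0.18,0,0,0],
  [0.3,0,0,-0.3,0.03,0,0],
  [0.4,0,0,-0.3,0.06,0,0],
])

```text
clock: 9.15
tool_pos: [0.6065, 0.0642, 0.3935]
orientation: [0.62, 0.716, 0.242, 0.211]
force: [0.6, -0.6, -0.1]
finger_gap: 0.374
```

```bash
python3 look.py l3 scene,top rod_grip rod_tip rod_pivot lid_socket box_slot; python3 - <<'E'
import cv2
a=cv2.imread('pics/l3_top.png')[120:260,180:320];cv2.imwrite('pics/l3c.png',cv2.resize(a,None,fx=4,fy=4,interpolation=cv2.INTER_CUBIC))
a=cv2.imread('pics/l3_scene.png')[120:290,230:430];cv2.imwrite('pics/l3s.png',cv2.resize(a,None,fx=3.5,fy=3.5,interpolation=cv2.INTER_CUBIC))
E
```

```text
clk 9.15 pos [0.6065 0.0642 0.3935] q [-0.1  -0.09  1.66  0.18  0.94 -0.31] F [ 0.6 -0.6 -0.1] gap 0.374
scene rod_grip []
scene rod_tip [([388.0, 225.4], 0.44), ([411.5, 191.2], 0.44)]
scene rod_pivot []
scene lid_socket [([383.5, 164.6], 0.93)]
scene box_slot [([288.3, 234.3], 0.92)]
top rod_grip [([253.6, 140.7], 0.73), ([210.5, 184.1], 0.63)]
top rod_tip [([205.4, 156.1], 0.49), ([237.0, 180.7], 0.21)]
top rod_pivot [([212.1, 215.1], 0.97), ([236.3, 200.2], 0.35)]
top lid_socket [([202.0, 159.3], 0.65)]
top box_slot [([278.8, 196.4], 0.84)]
```

View pics/l3c.png

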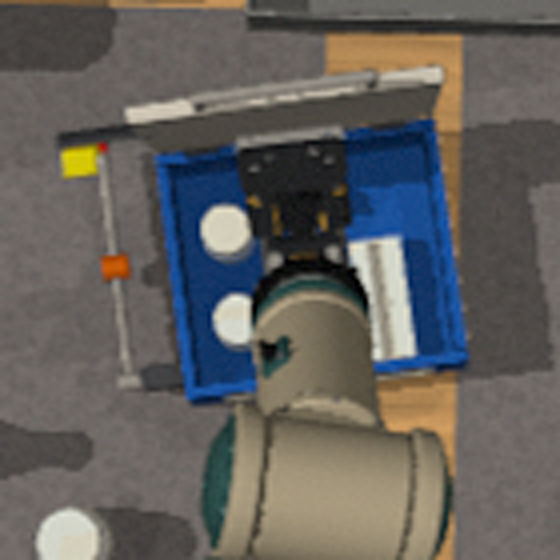

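View pics/l3s.png

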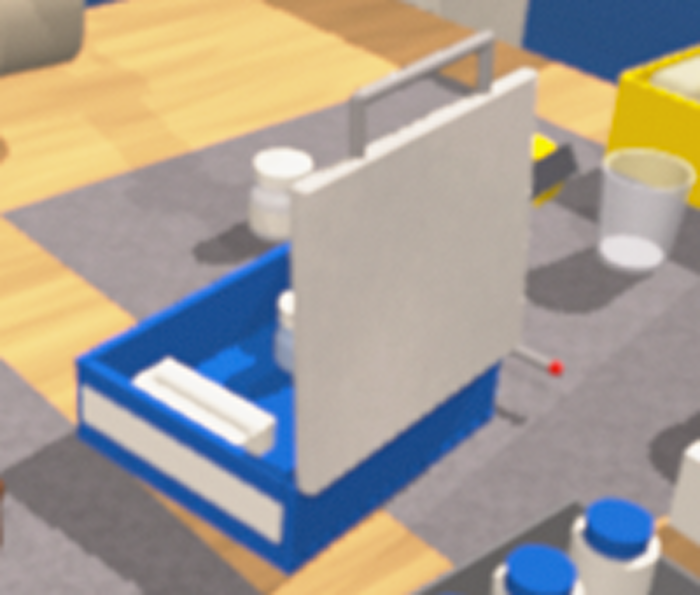

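```bash
python3 - <<'E'
from h import *
f=lambda u,v,z: at_z('top',(180+(u+.5)/4-.5,120+(v+.5)/4-.5),z)
for nm,u,v,z in [('roller',116,266,.042),('pivot',128,381,.04),('tip',103,148,.03),('slot',380,298,.035),('c+b',158,155,.075),('c-b',434,122,.075),('c-f',466,364,.075),('c+f',190,403,.075),('s1',369,242,.035),('s2',392,357,.035)]:
    w=f(u,v,z);print(nm,w.round(4),w2b(w).round(4))
z=np.load('l3_top.npz');C=cloud('top',z['d'])
for nm,(u,v) in dict(roller=(209,186),tip=(205,157),rod=(207,175),pivot=(212,215)).items(): print(nm,np.median(C[v-1:v+2,u-1:u+2].reshape(-1,3),0))
p=z['p'].astype(int);m=(p[...,0]>150)&(p[...,1]<110)&(p[...,2]<60);m[:,:195]=0;m[:,225:]=0;m[:170]=0;m[200:]=0
print(m.sum(),np.median(C[m],0), np.mean(C[m],0))
print(tri([ray('scene',(288.3,234.3)),ray('top',(278.8,196.4))]))
print(tri([ray('scene',(388,225.4)),ray('top',(205.4,156.5))]))
E
```

```text
roller [0.5888 0.2312 0.042 ] [0.0156 0.1702 0.042 ]
pivot [0.4903 0.2178 0.04  ] [-0.0839  0.1712  0.04  ]
tip [0.6936 0.2475 0.03  ] [0.1216 0.1712 0.03  ]
slot [0.5669 0.0043 0.035 ] [-0.0389 -0.0511  0.035 ]
c+b [0.6797 0.1946 0.075 ] [0.1002 0.1209 0.075 ]
c-b [ 0.7132 -0.0384  0.075 ] [ 0.0998 -0.1145  0.075 ]
c-f [ 0.5075 -0.0691  0.075 ] [-0.1083 -0.1152  0.075 ]
c+f [0.4699 0.1612 0.075 ] [-0.1123  0.1181  0.075 ]
s1 [0.6154 0.0148 0.035 ] [ 0.0106 -0.0477  0.035 ]
s2 [ 0.5161 -0.0071  0.035 ] [-0.0908 -0.055   0.035 ]
roller [0.58836755 0.2287545  0.04844178]
tip [0.69155365 0.24772679 0.03646412]
rod [0.63009107 0.2407193  0.04032691]
pivot [0.48958338 0.21605868 0.04310028]
30 [0.58843172 0.23220789 0.04685881] [0.58841363 0.23164512 0.04696846]
[ 0.5661018  -0.00082188  0.03461253]
[0.69531706 0.24870658 0.03254865]
```

```bash
python3 - <<'E'
from h import *
Rm=sideR(np.deg2rad(75),s=1);d=Rm[:,2]
g=np.array([.588,.2315,.038]);print(d)
rel(g-.10*d,Rm); rel(g+.010*d,Rm)
E
```

```text
[ 0.25610812  0.03736213 -0.96592583]
t/.4 [0.4181, -0.4246, 0.4721] w/pi [0.0964, 0.0965, -0.4934] rows>= 8.6
t/.4 [0.4181, -0.5282, 0.7268] w/pi [0.0964, 0.0965, -0.4934] rows>= 8.6
```

servo_tool([
  [0.5,0.06,-0.08,0.05,0.012,0.012,-0.06],
  [0.5,0.12,-0.14,0.1,0.024,0.024,-0.12],
  [0.5,0.18,-0.19,0.15,0.036,0.036,-0.18],
  [0.5,0.24,-0.25,0.2,0.048,0.048,-0.24],
  [0.5,0.3,-0.3,0.26,0.06,0.06,-0.3],
  [0.5,0.35,-0.35,0.33,0.072,0.072,-0.36],
  [0.5,0.39,-0.39,0.4,0.083,0.083,-0.42],
  [0.5,0.418,-0.425,0.472,0.096,0.0965,-0.47],
  [0.5,0.418,-0.425,0.472,0.096,0.0965,-0.4934],
  [0.5,0.418,-0.425,0.472,0.096,0.0965,-0.4934],
])

```text
clock: 11.0
tool_pos: [0.5628, 0.2283, 0.1344]
orientation: [-0.072, 0.989, 0.01, 0.131]
force: [0.3, -0.4, 0.4]
finger_gap: 0.502
```

```bash
python3 look.py r1 wrist rod_grip; python3 - <<'E'
from h import *
Rm=sideR(np.deg2rad(75),s=1);d=Rm[:,2]
g=np.array([.588,.2315,.038]);z=np.load('r1_wrist.npz');print(proj('wrist',g,dict(K=z['K'],pose=z['pose'])))
rel(g-.10*d,Rm); rel(g+.010*d,Rm)
C=cloud('wrist',z['d'],dict(K=z['K'],pose=z['pose']));p=z['p'].astype(int);m=(p[...,0]>150)&(p[...,1]<110)&(p[...,2]<60)
print(m.sum(),np.median(C[m],0),C[m].min(0),C[m].max(0))
E
```

```text
clk 11.0 pos [0.5628 0.2283 0.1344] q [ 0.3   0.24  1.78 -0.05  0.86 -1.39] F [ 0.3 -0.4  0.4] gap 0.502
wrist rod_grip [([279.1, 211.6], 0.91)]
[274.44923453 210.23581827]
t/.4 [0.0013, 0.0001, 0.0014] w/pi [0.0003, 0.0007, -0.0004] rows>= 0.0
t/.4 [0.0019, -0.0001, 0.2764] w/pi [0.0003, 0.0007, -0.0004] rows>= 1.8
70 [0.68854863 0.24678402 0.03721791] [0.57711262 0.22440004 0.03394188] [0.69337654 0.2563571  0.03949748]
```

View pics/r1_wrist.png

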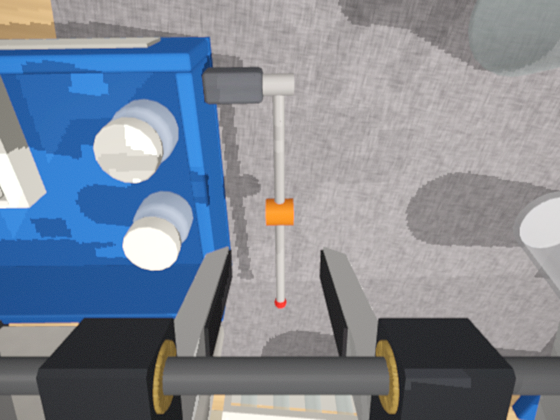

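servo_tool([
  [0.5,0.0019,0.004,0.12,0,0,0],
  [0.5,0.0019,0.004,0.22,0,0,0],
  [0.5,0.0019,0.004,0.276,0,0,0],
  [0.5,0.0019,0.004,0.276,0,0,0],
  [0.1,0.0019,0.004,0.276,0,0,0],
  [0.1,0.0019,0.004,0.276,0,0,0],
  [0.1,0.0019,0.004,0.276,0,0,0],
], grip_force=12)

```text
clock: 11.98
tool_pos: [0.5906, 0.2353, 0.0298]
orientation: [-0.071, 0.989, 0.012, 0.132]
force: [-0.9, 4.9, -0.7]
finger_gap: 0.235
```

```bash
python3 look.py r2 wrist; python3 - <<'E'
from h import *
s=read_state();R0=R.from_quat(s['orientation']).as_matrix();g=s['tool_pos']-.010*R0[:,2];print(g,w2b(g))
E
```

```text
clk 11.975 pos [0.5906 0.2353 0.0298] q [ 0.29  0.39  1.86 -0.06  0.63 -1.38] F [-0.9  4.9 -0.7] gap 0.235
[0.58799826 0.23485228 0.0393333 ] [0.01527186 0.17396989 0.0393333 ]
```

View pics/r2_wrist.png

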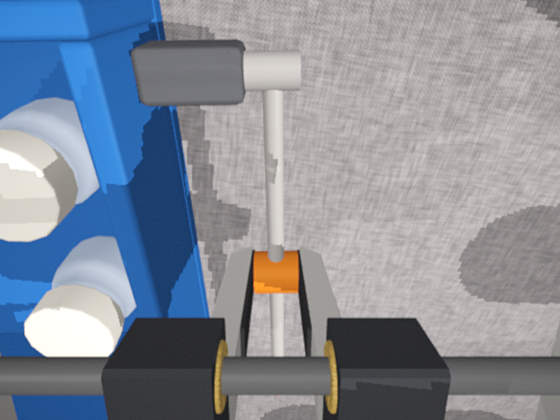

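```bash
python3 - <<'E'
from h import *
s=read_state();R0=R.from_quat(s['orientation']).as_matrix();ex,ey,ez=axes(np.deg2rad(8.6));a0=-.015
for a in (.12,.26,.4,.54,.68,.80,.805):
    print((R0.T@(.1*((np.cos(a)-np.cos(a0))*ex+(np.sin(a)-np.sin(a0))*ez))/.4).round(3).tolist())
E
```

```text
[-0.007, 0.0, -0.033]
[-0.01, 0.0, -0.068]
[-0.008, 0.0, -0.103]
[-0.0, 0.0, -0.137]
[0.011, 0.0, -0.17]
[0.025, 0.0, -0.197]
[0.026, 0.0, -0.198]
```

servo_tool([
  [0.1,-0.007,0,-0.033,0,0,0],
  [0.1,-0.01,0,-0.068,0,0,0],
  [0.1,-0.008,0,-0.103,0,0,0],
  [0.1,0,0,-0.137,0,0,0],
  [0.1,0.011,0,-0.17,0,0,0],
  [0.1,0.026,0,-0.198,0,0,0],
  [0.1,0.026,0,-0.198,0,0,0],
])

```text
clock: 12.9
tool_pos: [0.5594, 0.2303, 0.1036]
orientation: [-0.072, 0.989, 0.011, 0.132]
force: [0.1, 6.1, 0.5]
finger_gap: 0.233
```

```bash
python3 look.py r3 scene,wrist rod_tip lid_socket; python3 - <<'E'
from h import *
s=read_state();R0=R.from_quat(s['orientation']).as_matrix();g=s['tool_pos']-.010*R0[:,2];print(g,w2b(g),np.arcsin((g[2]-.04)/.1))
import cv2
a=cv2.imread('pics/r3_scene.png')[90:260,230:430];cv2.imwrite('pics/r3s.png',cv2.resize(a,None,fx=3.5,fy=3.5,interpolation=cv2.INTER_CUBIC))
E
```

```text
clk 12.9 pos [0.5594 0.2303 0.1036] q [ 0.3   0.27  1.83 -0.05  0.78 -1.38] F [0.1 6.1 0.5] gap 0.233
scene rod_tip []
scene lid_socket [([385.8, 162.9], 0.74)]
wrist rod_tip []
wrist lid_socket []
[0.55733131 0.2300236  0.11275467] [-0.01577093  0.17361875  0.11275467] 0.814739206798225
```

View pics/r3s.png

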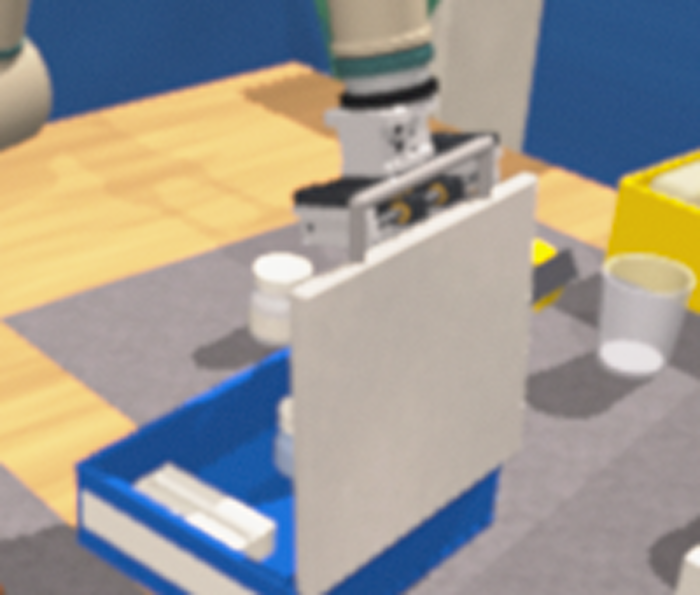

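View pics/r3_wrist.png

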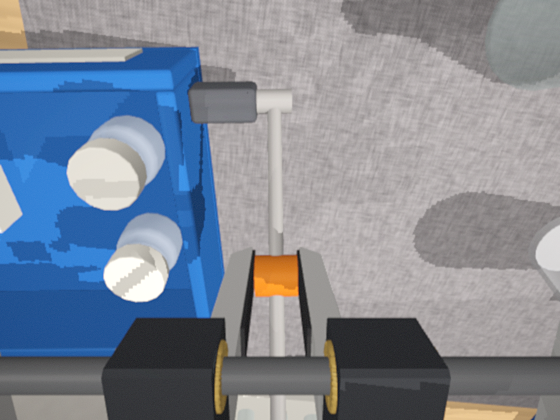

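servo_tool([
  [0.5,0,0,0,0,0,0],
  [0.5,0,0,0,0,0,0],
  [0.5,0,0,-0.1,0,0,0],
  [0.5,0,0,-0.25,0,0,0],
  [0.5,0,0,-0.4,0,0,0],
  [0.5,0,0,-0.5,0,0,0],
  [0.4,0,0,-0.5,0,0,0],
])

```text
clock: 14.08
tool_pos: [0.5096, 0.2213, 0.2995]
orientation: [-0.072, 0.988, 0.01, 0.135]
force: [0.4, -0.2, -0.9]
finger_gap: 0.426
```

```bash
python3 look.py r4 scene,top,wrist rod_tip lid_socket; python3 - <<'E'
from h import *
Rm=pitchR(np.deg2rad(45));p0=np.array([.6971,.079,.31])-.014*pitchR(np.deg2rad(41.9))[:,2]
rel(p0-.10*Rm[:,2],Rm)
import cv2
a=cv2.imread('pics/r4_top.png')[120:260,180:320];cv2.imwrite('pics/r4c.png',cv2.resize(a,None,fx=4,fy=4,interpolation=cv2.INTER_CUBIC))
E
```

```text
clk 14.075 pos [0.5096 0.2213 0.2995] q [ 0.32  0.05  1.59 -0.05  1.23 -1.39] F [ 0.4 -0.2 -0.9] gap 0.426
scene rod_tip []
scene lid_socket [([384.1, 165.2], 0.67), ([179.3, 326.6], 0.32)]
top rod_tip [([201.8, 161.8], 0.41), ([236.9, 198.8], 0.38)]
top lid_socket [([201.6, 159.2], 0.65)]
wrist rod_tip [([279.7, 293.6], 0.8), ([197.6, 129.6], 0.18)]
wrist lid_socket [([279.6, 320.6], 0.58)]
t/.4 [-0.268, -0.4198, -0.1773] w/pi [-0.1307, -0.1308, 0.4876] rows>= 8.8
```

View pics/r4c.png

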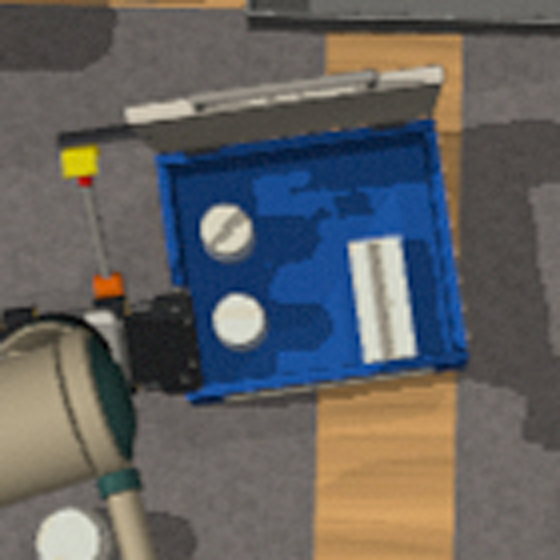

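View pics/r4_wrist.png

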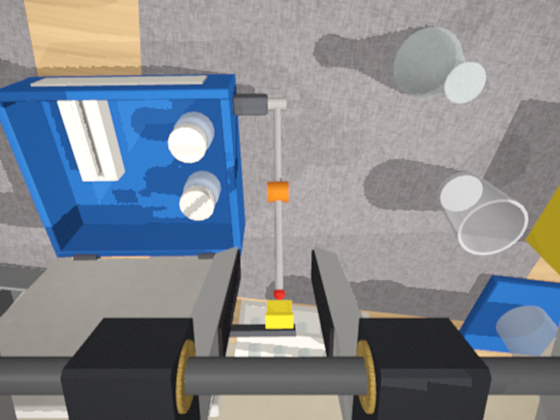

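servo_tool([
  [0.3,-0.02,-0.08,-0.05,-0.013,-0.013,0.05],
  [0.3,-0.05,-0.16,-0.09,-0.027,-0.027,0.1],
  [0.3,-0.08,-0.24,-0.13,-0.041,-0.041,0.16],
  [0.3,-0.12,-0.3,-0.16,-0.056,-0.056,0.21],
  [0.3,-0.16,-0.35,-0.17,-0.07,-0.07,0.27],
  [0.3,-0.2,-0.39,-0.177,-0.087,-0.087,0.33],
  [0.3,-0.235,-0.41,-0.177,-0.104,-0.104,0.39],
  [0.3,-0.268,-0.42,-0.177,-0.12,-0.12,0.45],
  [0.28,-0.268,-0.42,-0.177,-0.131,-0.131,0.4876],
  [0.28,-0.268,-0.42,-0.177,-0.131,-0.131,0.4876],
])

```text
clock: 15.78
tool_pos: [0.6155, 0.068, 0.3897]
orientation: [0.603, 0.7, 0.29, 0.25]
force: [0.2, -0.3, -0.0]
finger_gap: 0.28
```

```bash
python3 look.py b1 wrist lid_bar; python3 - <<'E'
from h import *
Rm=pitchR(np.deg2rad(45));p0=np.array([.6971,.079,.31])-.014*pitchR(np.deg2rad(41.9))[:,2]
rel(p0-.10*Rm[:,2],Rm);rel(p0+.012*Rm[:,2],Rm)
z=np.load('b1_wrist.npz');P=dict(K=z['K'],pose=z['pose']);print(proj('wrist',p0,P),proj('wrist',p0+.065*axes()[1],P))
z=np.load('r4_wrist.npz');a=z['p'][60:270,0:280][:,:,::-1];cv2.imwrite('pics/slot.png',cv2.resize(a,None,fx=2.8,fy=2.8,interpolation=cv2.INTER_CUBIC))
E
```

```text
clk 15.775 pos [0.6155 0.068  0.3897] q [-0.12 -0.12  1.78  0.28  0.74 -0.41] F [ 0.2 -0.3 -0. ] gap 0.28
wrist lid_bar [([278.8, 207.4], 0.62)]
t/.4 [-0.0004, -0.0025, 0.0021] w/pi [0.0007, -0.0004, 0.0008] rows>= 0.0
t/.4 [-0.0007, -0.0031, 0.2821] w/pi [0.0007, -0.0004, 0.0008] rows>= 1.8
[277.92652613 210.97998669] [278.2708242  128.21371789]
```

View pics/b1_wrist.png

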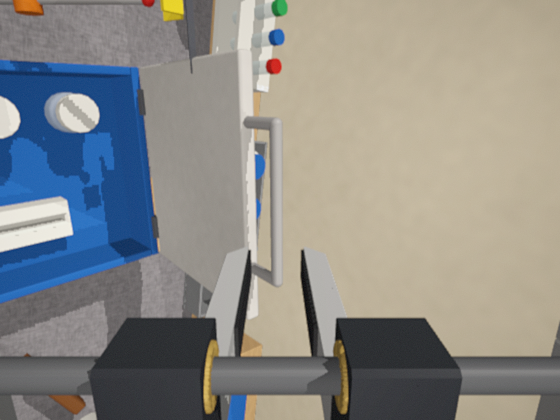

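View pics/slot.png

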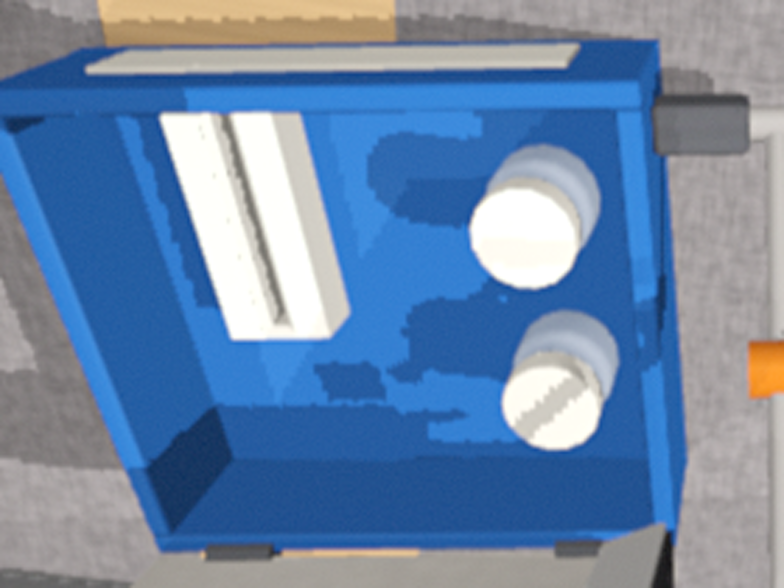

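servo_tool([
  [0.28,0,-0.003,0.12,0,0,0],
  [0.28,0,-0.003,0.22,0,0,0],
  [0.28,0,-0.003,0.282,0,0,0],
  [0.28,0,-0.003,0.282,0,0,0],
  [0,0,-0.003,0.282,0,0,0],
  [0,0,-0.003,0.282,0,0,0],
  [0,0,-0.003,0.282,0,0,0],
], grip_force=8)

```text
clock: 16.75
tool_pos: [0.6949, 0.0786, 0.3123]
orientation: [0.604, 0.698, 0.291, 0.252]
force: [0.3, -0.4, 0.7]
finger_gap: 0.105
```

```bash
cat > th.py <<'E'
from h import *
s=read_state();R0=R.from_quat(s['orientation']).as_matrix();b=w2b(s['tool_pos']-.012*R0[:,2]);v=b-[.105,0,.075];print(s['clock'],b,np.hypot(v[0],v[2]),'theta',np.arctan2(v[2],-v[0])-.0286, np.rad2deg(np.arcsin(-R0[2,2])),s['finger_gap'],s['force'])
E
python3 th.py; python3 look.py b2 wrist; python3 arc.py 1.475 1.16 8 45 50 .012
```

```text
16.75 [0.08994559 0.00396134 0.32069759] 0.2461583628673944 theta 1.4810007102135845 44.73875870146194 0.10510560396922972 [ 0.28237163 -0.36709602  0.6518227 ]
clk 16.75 pos [0.6949 0.0786 0.3123] q [-0.07  0.05  1.81  0.31  0.52 -0.43] F [ 0.3 -0.4  0.7] gap 0.105
[0, -0.0, -0.024, -0.016, 0.005, -0.0, -0.0], [0, -0.0, -0.043, -0.031, 0.008, -0.0, -0.0], [0, -0.0, -0.063, -0.045, 0.012, -0.0, -0.0], [0, -0.0, -0.083, -0.059, 0.015, -0.0, -0.0], [0, -0.0, -0.104, -0.071, 0.019, -0.0, -0.0], [0, -0.0, -0.126, -0.083, 0.022, -0.0, -0.0], [0, -0.0, -0.147, -0.094, 0.026, -0.0, -0.0], [0, -0.0, -0.17, -0.104, 0.029, -0.0, -0.0],
```

View pics/b2_wrist.png

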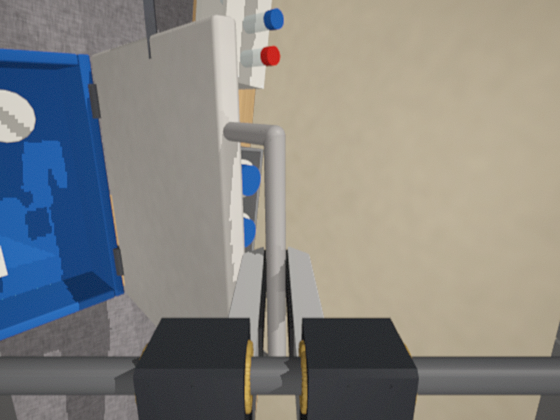

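servo_tool([
  [0,0,-0.012,-0.008,0.0025,0,0],
  [0,0,-0.024,-0.016,0.005,0,0],
  [0,0,-0.043,-0.031,0.008,0,0],
  [0,0,-0.063,-0.045,0.012,0,0],
  [0,0,-0.083,-0.059,0.015,0,0],
  [0,0,-0.104,-0.071,0.019,0,0],
  [0,0,-0.126,-0.083,0.022,0,0],
  [0,0,-0.126,-0.083,0.022,0,0],
])

```text
clock: 17.8
tool_pos: [0.6361, 0.0694, 0.2994]
orientation: [0.612, 0.708, 0.266, 0.231]
force: [-3.1, -3.3, 5.6]
finger_gap: 0.1
```

```bash
python3 th.py; python3 look.py b3 top,wrist rod_tip lid_socket rod_grip; python3 - <<'E'
import cv2
a=cv2.imread('pics/b3_top.png')[120:260,180:320];cv2.imwrite('pics/b3c.png',cv2.resize(a,None,fx=4,fy=4,interpolation=cv2.INTER_CUBIC))
E
python3 arc.py 1.239 1.16 4 48.7 50 .012
```

```text
17.8 [0.03108492 0.00330309 0.30846414] 0.24488557701638805 theta 1.2355793118561333 48.73182320280995 0.09978781735601565 [-3.06817901 -3.25084901  5.61904011]
clk 17.8 pos [0.6361 0.0694 0.2994] q [-0.1  -0.02  1.87  0.28  0.61 -0.42] F [-3.1 -3.3  5.6] gap 0.1
top rod_tip [([200.7, 163.4], 0.42)]
top lid_socket [([200.7, 166.4], 0.96)]
top rod_grip [([212.2, 214.5], 0.72), ([209.0, 190.1], 0.68)]
wrist rod_tip []
wrist lid_socket []
wrist rod_grip [([274.3, 268.6], 0.74)]
[0, -0.0, -0.01, -0.005, 0.002, 0.0, 0.0], [0, -0.0, -0.021, -0.009, 0.004, 0.0, 0.0], [0, -0.0, -0.033, -0.014, 0.005, 0.0, 0.0], [0, -0.0, -0.044, -0.018, 0.007, 0.0, 0.0],
```

View pics/b3c.png

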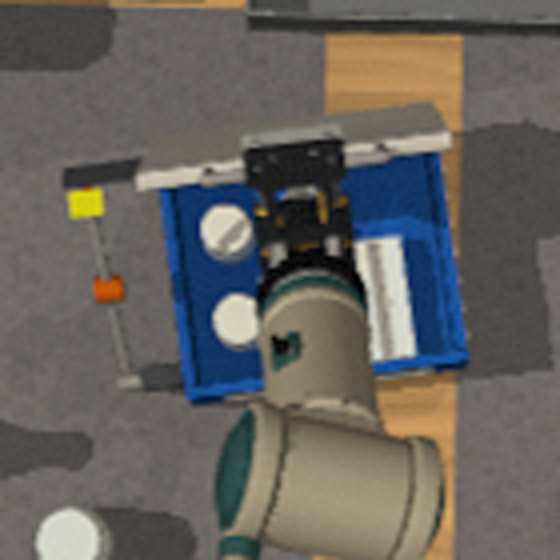

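View pics/b3_wrist.png

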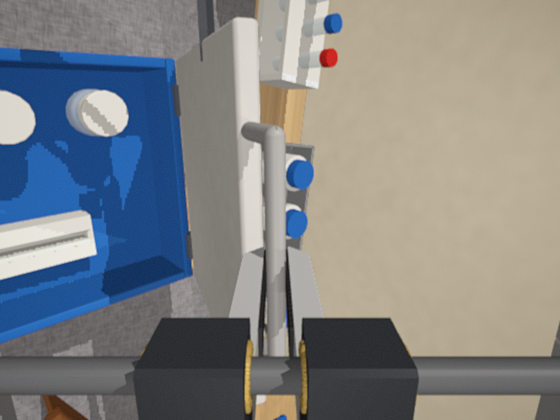

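servo_tool([
  [0,0,-0.005,-0.002,0.001,0,0],
  [0,0,-0.01,-0.005,0.002,0,0],
  [0,0,-0.016,-0.007,0.003,0,0],
  [0,0,-0.016,-0.007,0.003,0,0],
])

```text
clock: 18.7
tool_pos: [0.6312, 0.0687, 0.2978]
orientation: [0.613, 0.709, 0.264, 0.229]
force: [3.5, -2.8, 5.9]
finger_gap: 0.104
```

```bash
python3 th.py
```

```text
18.7 [0.02616062 0.00334175 0.30690234] 0.2449374270648195 theta 1.2144864962071376 49.1525829325035 0.10432902443304445 [ 3.54177071 -2.80444574  5.92859124]
```

servo_tool([
  [0,0,-0.005,-0.002,0.001,0,0],
  [0,0,-0.01,-0.005,0.002,0,0],
  [0,0,-0.01,-0.005,0.002,0,0],
])

```text
clock: 19.08
tool_pos: [0.6293, 0.0684, 0.2979]
orientation: [0.614, 0.709, 0.263, 0.228]
force: [13.1, 0.8, 1.5]
finger_gap: 0.103
```

```bash
python3 th.py
```

```text
19.075 [0.02423917 0.00331674 0.3069694 ] 0.24562596528650124 theta 1.2071679391113306 49.27443706616163 0.10331801322610615 [13.06068109  0.75310505  1.53348878]
```

servo_tool([
  [0.1,0,0.005,0.002,0,0,0],
  [0.26,0,0.007,0.003,0,0,0],
  [0.26,0,0.007,0.003,0,0,0],
  [0.26,0,0.007,0.003,0,0,0],
])

```text
clock: 19.58
tool_pos: [0.6266, 0.0697, 0.2936]
orientation: [0.615, 0.711, 0.259, 0.223]
force: [-0.2, 1.0, 0.0]
finger_gap: 0.264
```

```bash
python3 th.py; python3 look.py b4 wrist,scene
```

```text
19.575 [0.02190098 0.00499129 0.30278014] 0.24246492563190544 theta 1.192379299240682 50.016250843588836 0.26354780352699136 [-0.23358482  0.99895112  0.03682947]
clk 19.575 pos [0.6266 0.0697 0.2936] q [-0.1  -0.02  1.87  0.27  0.63 -0.41] F [-0.2  1.   0. ] gap 0.264
```

View pics/b4_wrist.png

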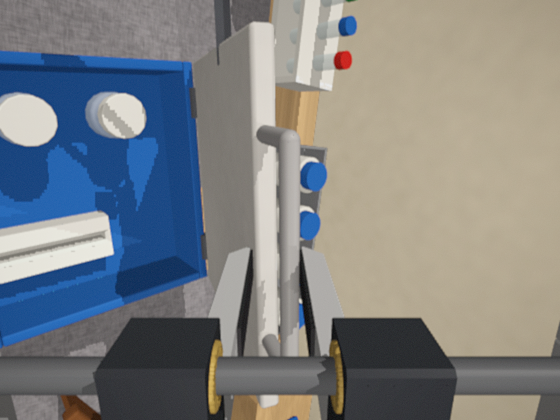

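View pics/b4_scene.png

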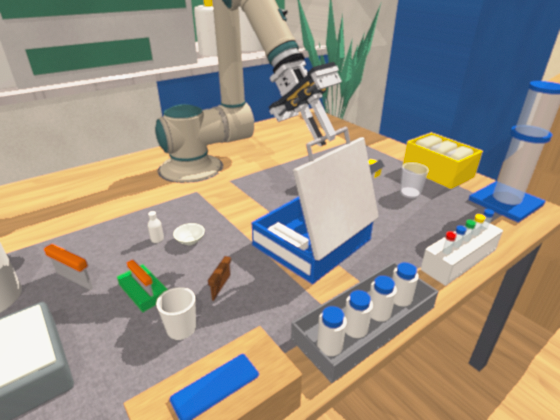

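servo_tool([
  [0.26,0,0.006,-0.05,0,0,0],
  [0.26,0,0.006,-0.15,0,0,0],
  [0.3,0,0.006,-0.28,0.03,0,0],
  [0.4,0,0.006,-0.35,0.06,0,0],
  [0.5,0,0.006,-0.35,0.08,0,0],
])

```text
clock: 20.3
tool_pos: [0.5404, 0.0561, 0.408]
orientation: [0.637, 0.737, 0.17, 0.148]
force: [0.5, -0.7, -0.6]
finger_gap: 0.468
```

```bash
python3 look.py b5 wrist,top rod_tip lid_socket scraper; python3 - <<'E'
import cv2
a=cv2.imread('pics/b5_top.png')[120:260,180:320];cv2.imwrite('pics/b5c.png',cv2.resize(a,None,fx=4,fy=4,interpolation=cv2.INTER_CUBIC))
E
```

```text
clk 20.3 pos [0.5404 0.0561 0.408 ] q [-0.1  -0.1   1.54  0.11  1.26 -0.26] F [ 0.5 -0.7 -0.6] gap 0.468
wrist rod_tip [([282.9, 14.3], 0.8), ([163.3, 114.4], 0.67)]
wrist lid_socket [([283.0, 12.7], 0.68)]
wrist scraper [([180.9, 314.4], 0.61), ([285.2, 13.8], 0.39)]
top rod_tip []
top lid_socket [([200.0, 168.9], 0.86), ([135.1, 187.8], 0.38)]
top scraper [([336.2, 186.4], 0.65), ([414.2, 252.2], 0.63)]
```

View pics/b5_wrist.png

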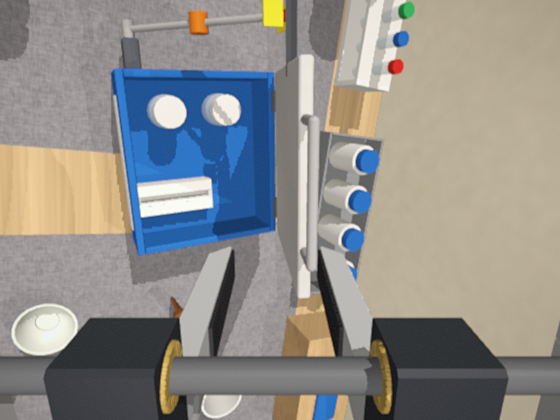

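View pics/b5c.png

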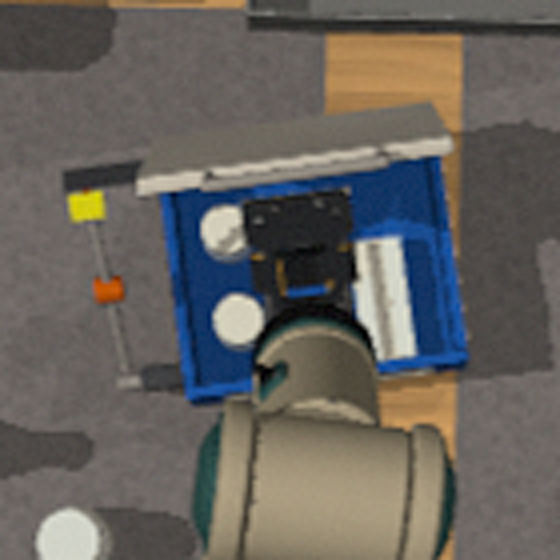

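```bash
python3 - <<'E'
from h import *
Rm=sideR(np.deg2rad(70),yaw=np.deg2rad(7.1),s=-1);d=Rm[:,2]
g=np.array([.5065,-.358,.057])
rel(g-.11*d,Rm)
z=np.load('b5_wrist.npz');P=dict(K=z['K'],pose=z['pose']);print(P['K'][0])
a=z['p'][160:230,110:240][:,:,::-1];cv2.imwrite('pics/slot2.png',cv2.resize(a,None,fx=6,fy=6,interpolation=cv2.INTER_CUBIC))
z=np.load('r4_wrist.npz')
a=z['p'][85:195,40:140][:,:,::-1];cv2.imwrite('pics/slot3.png',cv2.resize(a,None,fx=5,fy=5,interpolation=cv2.INTER_CUBIC))
E
```

```text
t/.4 [-1.0115, -0.5583, 0.404] w/pi [0.0232, -0.0278, 0.5055] rows>= 8.5
[364.55460902   0.         275.49419965]
```

View pics/slot2.png

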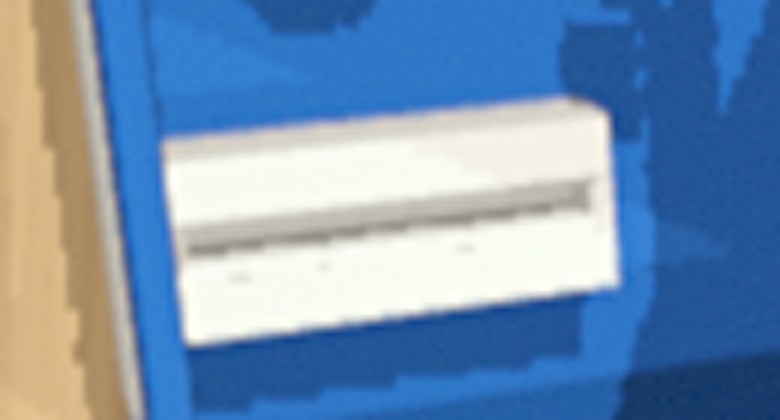

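View pics/slot3.png

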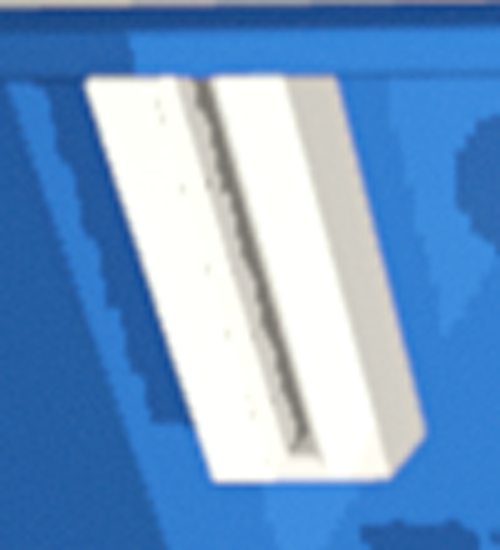

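```bash
python3 - <<'E'
from h import *
def q(n,u0,v0,f,pts):
    z=np.load(n);P=dict(K=z['K'],pose=z['pose']);o=[]
    for u,v in pts:
        w=at_z('x',(u0+(u+.5)/f-.5,v0+(v+.5)/f-.5),.035,P);o.append(w);print(w.round(4),w2b(w).round(4))
    o=np.array(o);e=o[1]-o[0];print('mean',o.mean(0),'yaw',np.rad2deg(np.arctan2(e[1],e[0])))
q('b5_wrist.npz',110,160,6,[(165,155),(608,118),(618,287),(188,345)])
q('b5_wrist.npz',110,160,6,[(185,238),(592,193)])
q('r4_wrist.npz',40,85,5,[(200,80),(302,450)])
E
```

```text
[0.5106 0.0212 0.035 ] [-0.0921 -0.0263  0.035 ]
[0.616  0.0354 0.035 ] [ 0.0142 -0.0274  0.035 ]
[ 0.6227 -0.0089  0.035 ] [ 0.0145 -0.0723  0.035 ]
[ 0.5177 -0.0249  0.035 ] [-0.0918 -0.073   0.035 ]
mean [0.56676593 0.00567933 0.035     ] yaw 7.675843251921113
[0.5159 0.0014 0.035 ] [-0.0898 -0.0466  0.035 ]
[0.6136 0.0158 0.035 ] [ 0.0089 -0.0465  0.035 ]
mean [0.56473181 0.00858842 0.035     ] yaw 8.387200768698296
[0.5203 0.0022 0.035 ] [-0.0853 -0.0464  0.035 ]
[0.6107 0.0151 0.035 ] [ 0.006  -0.0467  0.035 ]
mean [0.56547816 0.0086825  0.035     ] yaw 8.118328778748797
```

servo_tool([
  [0.5,-0.1,-0.05,0.0,0.003,-0.003,0.055],
  [0.5,-0.2,-0.1,0.01,0.006,-0.006,0.11],
  [0.5,-0.32,-0.17,0.02,0.009,-0.009,0.17],
  [0.5,-0.44,-0.24,0.04,0.012,-0.012,0.23],
  [0.5,-0.56,-0.31,0.07,0.015,-0.016,0.29],
  [0.5,-0.68,-0.38,0.11,0.018,-0.02,0.35],
  [0.5,-0.8,-0.44,0.17,0.02,-0.023,0.41],
  [0.5,-0.9,-0.5,0.24,0.022,-0.026,0.47],
  [0.5,-1.0,-0.55,0.32,0.023,-0.028,0.5055],
  [0.5,-1.0,-0.558,0.4,0.023,-0.028,0.5055],
  [0.5,-1.0,-0.558,0.404,0.023,-0.028,0.5055],
])

```text
clock: 22.08
tool_pos: [0.4685, -0.3568, 0.1585]
orientation: [0.983, 0.06, 0.172, -0.013]
force: [-0.6, 0.5, 0.3]
finger_gap: 0.499
```

```bash
python3 look.py s1 wrist scraper; python3 - <<'E'
from h import *
Rm=sideR(np.deg2rad(70),yaw=np.deg2rad(7.1),s=-1);d=Rm[:,2]
g=np.array([.5065,-.358,.057])
z=np.load('s1_wrist.npz');P=dict(K=z['K'],pose=z['pose'])
rel(g-.11*d,Rm);rel(g+.010*d,Rm)
p=z['p'].astype(int);C=cloud('w',z['d'],P);m=((p[...,0]>150)&(p[...,1]<120)&(p[...,2]<60)).astype(np.uint8)
n,l,st,ce=cv2.connectedComponentsWithStats(m)
for i in range(1,n):
  if st[i,4]>150:
    X=C[l==i];X=X[(X[:,2]>.055)&(X[:,2]<.1)];zz=np.median(X[:,2]);k=(l==i)
    v,u=np.nonzero(k);Y=np.array([at_z('w',t,.066,P)[:2]*1000 for t in zip(u,v)],np.float32)
    print(st[i],ce[i],'medz',zz,X.mean(0),cv2.minAreaRect(Y))
for x in (-.044,.044):
  e=axes(np.deg2rad(7.1))[0];print(proj('w',g+x*e+[0,0,.009],P))
E
```

```text
clk 22.075 pos [ 0.4685 -0.3568  0.1585] q [-0.98  0.22  1.77  0.37  1.03  0.3 ] F [-0.6  0.5  0.3] gap 0.499
wrist scraper [([146.4, 95.5], 0.94), ([284.2, 202.9], 0.65)]
t/.4 [-0.0039, 0.0116, 0.0023] w/pi [0.0003, -0.0005, 0.0001] rows>= 0.1
t/.4 [-0.0043, 0.0114, 0.3023] w/pi [0.0003, -0.0005, 0.0001] rows>= 1.9
[  74   43   93   56 1066] [122.87335835  67.62664165] medz 0.0592792586527828 [ 0.6040675  -0.21133971  0.05927574] ((598.642822265625, -212.27638244628906), (12.101290702819824, 80.12615203857422), 35.06481170654297)
[290 151   3 104 163] [291.61349693 196.22699387] medz 0.064010913730562 [ 0.51384133 -0.36338424  0.0641237 ] ((509.0386657714844, -363.787841796875), (82.10128784179688, 1.586506724357605), 7.41633939743042)
[284.05264692 260.07446326]
[283.70980484 149.59633521]
```

View pics/s1_wrist.png

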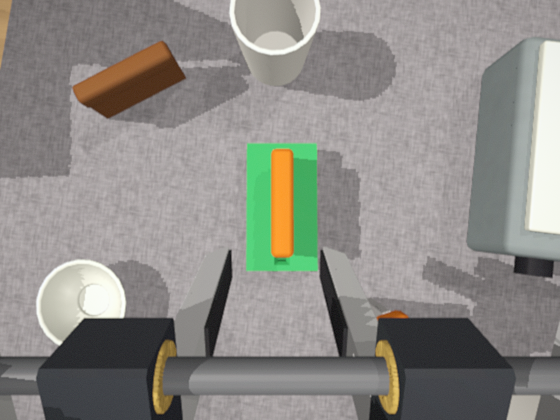

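servo_tool([
  [0.5,-0.004,0.009,0.12,0,0,0],
  [0.5,-0.004,0.009,0.22,0,0,0],
  [0.5,-0.004,0.009,0.28,0,0,0],
  [0.5,-0.004,0.009,0.302,0,0,0],
  [0.5,-0.004,0.009,0.302,0,0,0],
  [0.1,-0.004,0.009,0.302,0,0,0],
  [0,-0.004,0.009,0.302,0,0,0],
  [0,-0.004,0.009,0.302,0,0,0],
], grip_force=30)

```text
clock: 23.18
tool_pos: [0.51, -0.3574, 0.0482]
orientation: [0.983, 0.061, 0.174, -0.01]
force: [-0.3, -0.2, -0.1]
finger_gap: 0.22
```

```bash
python3 look.py s2 wrist; python3 - <<'E'
from h import *
s=read_state();R0=R.from_quat(s['orientation']).as_matrix();print(s['tool_pos']-.01*R0[:,2], R0[:,1],R0[:,2])
print((R0.T@[0,0,.06]/.4).round(3))
E
```

```text
clk 23.175 pos [ 0.51   -0.3574  0.0482] q [-0.91  0.38  1.86  0.44  0.77  0.24] F [-0.3 -0.2 -0.1] gap 0.22
[ 0.50657863 -0.35769077  0.05741565] [ 0.12310028 -0.99239243  0.0018915 ] [ 0.34146386  0.04056676 -0.93901905]
[ 0.052  0.    -0.141]
```

View pics/s2_wrist.png

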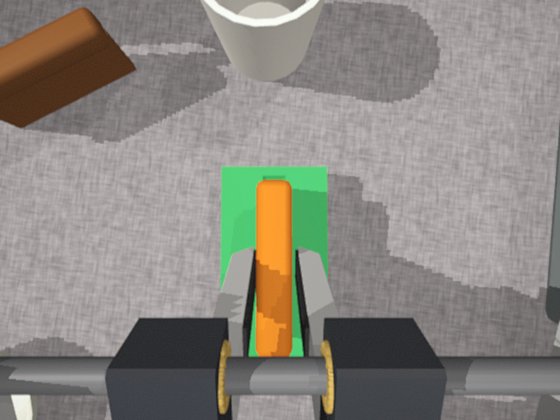

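servo_tool([
  [0,0,0,0,0,0,0],
  [0,0,0,0,0,0,0],
  [0,0.02,0,-0.05,0,0,0],
  [0,0.052,0,-0.141,0,0,0],
  [0,0.085,0,-0.23,0,0,0],
  [0,0.12,0,-0.33,0,0,0],
  [0,0.12,0,-0.33,0,0,0],
])

```text
clock: 24.1
tool_pos: [0.5112, -0.3586, 0.1913]
orientation: [0.982, 0.061, 0.176, -0.007]
force: [-0.4, 0.1, -0.8]
finger_gap: 0.19
```

```bash
python3 look.py s3 wrist,scene scraper;  python3 - <<'E'
from h import *
s=read_state();R0=R.from_quat(s['orientation']).as_matrix();print(R0[:,1],R0[:,2])
Rm=sideR(np.deg2rad(70),yaw=np.deg2rad(8.2),s=-1);d=Rm[:,2]
slot=np.array([.5653,.0080,.035])
g=slot+[0,0,.051+.06]   # blade edge 60 mm above mouth
rel(g+.010*d,Rm)
a=cv2.imread('pics/s3_scene.png')[130:330,80:260];cv2.imwrite('pics/s3c.png',cv2.resize(a,None,fx=3,fy=3))
E
```

```text
clk 24.1 pos [ 0.5112 -0.3586  0.1913] q [-0.91  0.23  1.66  0.34  1.08  0.4 ] F [-0.4  0.1 -0.8] gap 0.19
wrist scraper [([99.6, 335.3], 0.66), ([143.7, 147.7], 0.61)]
scene scraper [([221.2, 285.5], 0.82), ([75.1, 282.6], 0.76)]
[ 0.12351271 -0.99234048 -0.00223307] [ 0.33830169  0.04422236 -0.93999806]
t/.4 [0.2031, -0.8849, 0.2063] w/pi [0.0014, 0.0003, -0.006] rows>= 6.0
```

View pics/s3_wrist.png

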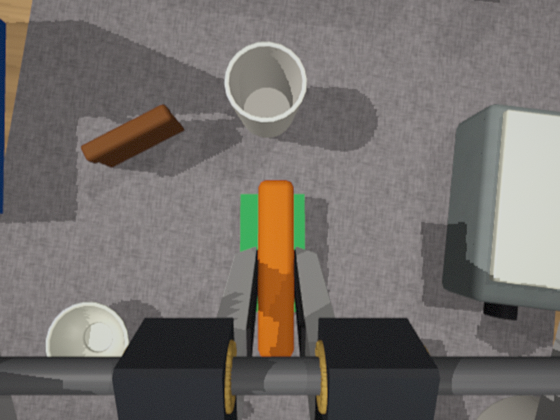

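View pics/s3_scene.png

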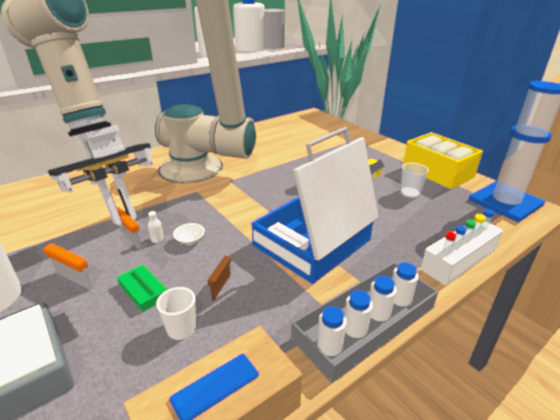

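servo_tool([
  [0,0.02,-0.08,0.0,0,0,0],
  [0,0.04,-0.2,0.02,0,0,0],
  [0,0.07,-0.34,0.05,0,0,-0.002],
  [0,0.11,-0.48,0.09,0.001,0,-0.003],
  [0,0.14,-0.62,0.13,0.001,0,-0.004],
  [0,0.17,-0.75,0.16,0.001,0,-0.005],
  [0,0.19,-0.84,0.19,0.001,0,-0.006],
  [0,0.203,-0.885,0.206,0.001,0,-0.006],
  [0,0.203,-0.885,0.206,0.001,0,-0.006],
])

```text
clock: 25.42
tool_pos: [0.5683, 0.0089, 0.1357]
orientation: [0.982, 0.072, 0.172, -0.011]
force: [-0.3, 0.3, -0.5]
finger_gap: 0.188
```

```bash
python3 look.py p1 wrist,top box_slot;  cat > pl.py <<'E'
from h import *
s=read_state();R0=R.from_quat(s['orientation']).as_matrix();print(R0[:,1],R0[:,2],s['tool_pos']-.01*R0[:,2],s['force'])
Rm=sideR(np.deg2rad(70),yaw=np.deg2rad(8.2),s=-1);d=Rm[:,2]
slot=np.array([.5653,.0080,.035])
for h in (.06,.01,0,-.01,-.0225):
    rel(slot+[0,0,.051+h]+.010*d,Rm)
E
python3 pl.py
python3 - <<'E'
from h import *
z=np.load('p1_wrist.npz');P=dict(K=z['K'],pose=z['pose'])
ex=axes(np.deg2rad(8.2))[0];sl=np.array([.5653,.0080,.035])
for x in (-.0495,0,.0495):print(proj('w',sl+x*ex,P))
a=cv2.imread('pics/p1_top.png')[140:240,230:330];cv2.imwrite('pics/p1c.png',cv2.resize(a,None,fx=6,fy=6,interpolation=cv2.INTER_CUBIC))
E
```

```text
clk 25.425 pos [0.5683 0.0089 0.1357] q [-0.18  0.15  1.93  0.16  0.74  1.15] F [-0.3  0.3 -0.5] gap 0.188
wrist box_slot [([136.6, 167.1], 0.52)]
top box_slot [([273.0, 194.7], 0.59)]
[ 0.14085824 -0.99001871  0.00468138] [ 0.33988655  0.04391629 -0.93944052] [0.56615836 0.00589455 0.14704597] [ 0.62037185 -0.91729082  0.30048395]
t/.4 [-0.0022, -0.0057, 0.002] w/pi [0.0016, -0.0002, -0.0] rows>= 0.0
t/.4 [-0.045, -0.0062, 0.1194] w/pi [0.0016, -0.0002, -0.0] rows>= 0.8
t/.4 [-0.0536, -0.0064, 0.1429] w/pi [0.0016, -0.0002, -0.0] rows>= 1.0
t/.4 [-0.0622, -0.0065, 0.1664] w/pi [0.0016, -0.0002, -0.0] rows>= 1.1
t/.4 [-0.0729, -0.0066, 0.1957] w/pi [0.0016, -0.0002, -0.0] rows>= 1.3
[276.09866726 316.93502127]
[276.15497285 254.93698157]
[276.21020894 194.11657594]
```

View pics/p1_wrist.png

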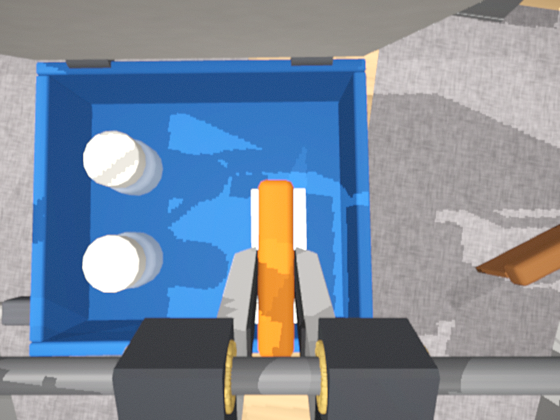

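```bash
python3 - <<'E'
from h import *
z=np.load('p1_wrist.npz');P=dict(K=z['K'],pose=z['pose']);s=read_state();R0=R.from_quat(s['orientation']).as_matrix()
ex=axes(np.deg2rad(8.2))[0];g=s['tool_pos']-.01*R0[:,2]
for x in (-.04,0,.044):print('handle top',proj('w',g+x*ex+[0,0,.009],P))
for x in (-.0,.06):print('below at block top',proj('w',[*(g+x*ex)[:2],.035],P), proj('w',[*(g+x*ex)[:2],.0],P))
print('cam in tool',R0.T@(P['pose'][:3,3]-s['tool_pos']),R0.T@P['pose'][:3,:3])
p=z['p'].astype(int)
for v in (192,205,220,235):
    r=p[v]; w=np.where(r.min(1)>190)[0]; w=w[(w>230)&(w<330)]; o=np.where((r[:,0]>190)&(r[:,2]<90))[0]; o=o[(o>230)&(o<330)]
    print(v,w.min(),w.max(),(w.min()+w.max())/2,o.min(),o.max(),(o.min()+o.max())/2)
C=cloud('w',z['d'],P);m=(p.min(2)>190);m[:,:240]=0;m[:,315:]=0;m[:190]=0;m[245:]=0
print(np.median(C[m],0), w2b(np.median(C[m],0)))
E
```

```text
handle top [282.31107864 356.17126287]
handle top [282.30662051 270.9141111 ]
handle top [282.30184962 179.67572186]
below at block top [278.87703916 254.25768999] [278.3528385  251.71180872]
below at block top [278.91257927 180.70205346] [278.39005116 185.87929724]
cam in tool [ 0.0817321  -0.00321239 -0.17722472] [[ 2.50833007e-03 -9.57525058e-01 -2.88339162e-01]
 [ 9.99996001e-01  2.77848442e-03 -5.27671719e-04]
 [ 1.30640476e-03 -2.88336685e-01  9.57528198e-01]]
192 251 305 278.0 259 292 275.5
205 251 305 278.0 259 292 275.5
220 251 305 278.0 259 292 275.5
235 251 305 278.0 259 292 275.5
[ 0.59568437 -0.00239646  0.03455194] [-0.01137087 -0.0619034   0.03455194]
```

servo_tool([
  [0,-0.01,0.0043,0.03,0.0016,0,0],
  [0,-0.025,0.0043,0.07,0.0016,0,0],
  [0,-0.045,0.0043,0.119,0.0016,0,0],
  [0,-0.045,0.0043,0.119,0.0016,0,0],
])

```text
clock: 26.12
tool_pos: [0.5675, 0.0048, 0.0848]
orientation: [0.983, 0.07, 0.171, -0.013]
force: [0.3, 0.4, -0.6]
finger_gap: 0.191
```

```bash
python3 look.py p2 wrist; sed -i 's/\.0080,.035\]/.0043,.035]/' pl.py; python3 pl.py; python3 - <<'E'
from h import *
z=np.load('p2_wrist.npz');p=z['p'].astype(int)
for v in (192,205,220,235,245):
    r=p[v]; w=np.where(r.min(1)>170)[0]; w=w[(w>225)&(w<330)]; o=np.where((r[:,0]>190)&(r[:,2]<90))[0]; o=o[(o>230)&(o<330)]
    print(v,w.min(),w.max(),(w.min()+w.max())/2,o.min(),o.max(),(o.min()+o.max())/2,z['d'][v,w].round(3)[[0,-1]])
a=z['p'][150:320,190:370][:,:,::-1];cv2.imwrite('pics/p2c.png',cv2.resize(a,None,fx=4,fy=4,interpolation=cv2.INTER_CUBIC)[:600,:])
E
```

```text
clk 26.125 pos [0.5675 0.0048 0.0848] q [-0.19  0.21  2.    0.2   0.61  1.09] F [ 0.3  0.4 -0.6] gap 0.191
[ 1.42496434e-01 -9.89794996e-01 -7.95658853e-04] [ 0.3378536   0.04939485 -0.93990164] [0.56540531 0.00415703 0.09552316] [-0.0702967   0.65682343 -0.51717947]
t/.4 [0.0429, -0.0005, -0.1187] w/pi [-0.0002, 0.0002, -0.0001] rows>= 0.8
t/.4 [0.0002, -0.0004, -0.0012] w/pi [-0.0002, 0.0002, -0.0001] rows>= 0.0
t/.4 [-0.0083, -0.0004, 0.0223] w/pi [-0.0002, 0.0002, -0.0001] rows>= 0.2
t/.4 [-0.0168, -0.0003, 0.0458] w/pi [-0.0002, 0.0002, -0.0001] rows>= 0.3
t/.4 [-0.0275, -0.0003, 0.0752] w/pi [-0.0002, 0.0002, -0.0001] rows>= 0.5
192 240 305 272.5 259 291 275.0 [0.273 0.249]
205 241 305 273.0 259 292 275.5 [0.247 0.247]
220 241 306 273.5 259 292 275.5 [0.247 0.271]
235 241 306 273.5 259 292 275.5 [0.246 0.246]
245 241 306 273.5 259 292 275.5 [0.271 0.246]
```

View pics/p2c.png

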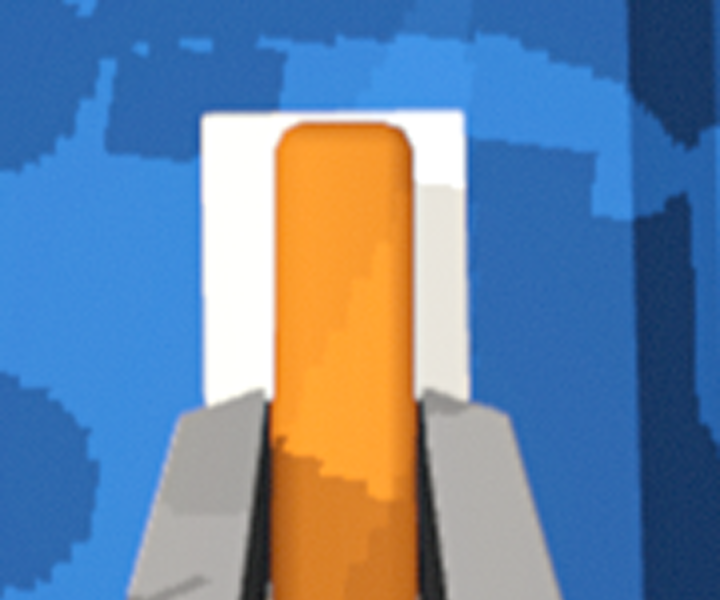

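servo_tool([
  [0,0,-0.0028,0,0,0,0],
  [0,-0.008,-0.0028,0.022,0,0,0],
  [0,-0.012,-0.0028,0.034,0,0,0],
  [0,-0.017,-0.0028,0.046,0,0,0],
  [0,-0.017,-0.0028,0.046,0,0,0],
])

```text
clock: 26.8
tool_pos: [0.5689, 0.0064, 0.0669]
orientation: [0.982, 0.071, 0.173, -0.013]
force: [0.5, 0.6, -1.1]
finger_gap: 0.186
```

```bash
python3 look.py p3 wrist; python3 pl.py; python3 - <<'E'
from h import *
z=np.load('p3_wrist.npz');p=z['p'].astype(int)
for v in (205,220,235,245):
    r=p[v]; w=np.where(r.min(1)>170)[0]; w=w[(w>225)&(w<330)]; o=np.where((r[:,0]>190)&(r[:,2]<90))[0]; o=o[(o>230)&(o<330)]
    print(v,w.min(),w.max(),(w.min()+w.max())/2,o.min(),o.max(),(o.min()+o.max())/2,z['d'][v,w].round(3)[[0,-1]])
E
```

```text
clk 26.8 pos [0.5689 0.0064 0.0669] q [-0.19  0.23  2.03  0.21  0.56  1.07] F [ 0.5  0.6 -1.1] gap 0.186
[ 1.43708327e-01 -9.89620065e-01 -2.09813270e-04] [ 0.33929253  0.04946975 -0.93937922] [0.5657393  0.00591114 0.07662149] [-0.14320381 -0.06707109 -0.89861942]
t/.4 [0.0579, 0.0038, -0.1635] w/pi [-0.0002, -0.0003, 0.0003] rows>= 1.1
t/.4 [0.015, 0.0038, -0.0461] w/pi [-0.0002, -0.0003, 0.0003] rows>= 0.3
t/.4 [0.0065, 0.0038, -0.0226] w/pi [-0.0002, -0.0003, 0.0003] rows>= 0.2
t/.4 [-0.0021, 0.0038, 0.0009] w/pi [-0.0002, -0.0003, 0.0003] rows>= 0.0
t/.4 [-0.0128, 0.0038, 0.0302] w/pi [-0.0002, -0.0003, 0.0003] rows>= 0.2
205 240 310 275.0 259 291 275.0 [0.255 0.23 ]
220 240 310 275.0 259 291 275.0 [0.254 0.229]
235 240 310 275.0 259 291 275.0 [0.252 0.228]
245 240 311 275.5 259 291 275.0 [0.252 0.252]
```

View pics/p3_wrist.png

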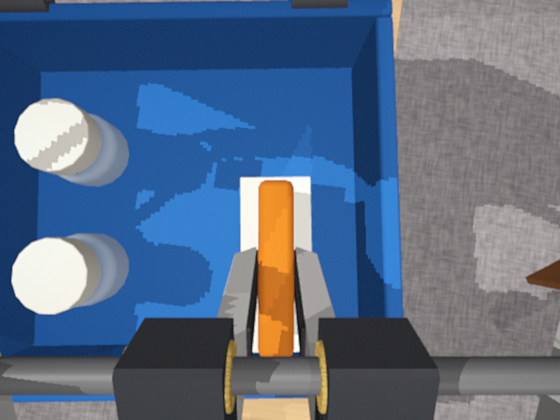

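servo_tool([
  [0,-0.004,0,0.01,0,0,0],
  [0,-0.008,0,0.02,0,0,0],
  [0,-0.0115,0,0.029,0,0,0],
  [0,-0.0115,0,0.029,0,0,0],
])

```text
clock: 27.35
tool_pos: [0.5689, 0.0064, 0.055]
orientation: [0.982, 0.071, 0.174, -0.013]
force: [0.4, 0.3, 0.3]
finger_gap: 0.193
```

```bash
python3 pl.py|head -1
```

```text
[ 1.43609754e-01 -9.89634373e-01 -2.17601667e-04] [ 0.3397162   0.04950408 -0.93922428] [0.56545676 0.00588253 0.06435133] [0.40680727 0.27807405 0.26254527]
```

servo_tool([
  [0,-0.001,0,0.003,0,0,0],
  [0,-0.002,0,0.0055,0,0,0],
  [0,-0.002,0,0.0055,0,0,0],
])

```text
clock: 27.72
tool_pos: [0.569, 0.0065, 0.0549]
orientation: [0.982, 0.071, 0.175, -0.013]
force: [-9.2, -0.1, 20.1]
finger_gap: 0.191
```

```bash
python3 pl.py|head -1
```

```text
[ 1.44182540e-01 -9.89551047e-01  3.47175763e-04] [ 0.34178878  0.04947108 -0.93847378] [0.56560864 0.00595575 0.06427282] [-9.24551302 -0.08961824 20.1173647 ]
```

servo_tool([
  [0.4,0.001,0,-0.004,0,0,0],
  [0.4,0.001,0,-0.004,0,0,0],
  [0.4,0.001,0,-0.004,0,0,0],
  [0.4,0,0,-0.06,0,0,0],
  [0.4,0,0,-0.2,0,0,0],
  [0.4,0,0,-0.34,0,0,0],
  [0.4,0,0,-0.48,0,0,0],
  [0.4,0,0,-0.6,0,0,0],
  [0.4,0,0,-0.6,0,0,0],
])

```text
clock: 28.85
tool_pos: [0.489, -0.0062, 0.2824]
orientation: [0.981, 0.071, 0.178, -0.011]
force: [0.3, 0.1, 0.9]
finger_gap: 0.401
```

```bash
python3 look.py f1 wrist,scene,top rod_tip lid_socket;  python3 - <<'E'
from h import *
z=np.load('f1_wrist.npz');P=dict(K=z['K'],pose=z['pose']);p=z['p'].astype(int);C=cloud('w',z['d'],P)
m=(p[...,0]>180)&(p[...,1]<170)&(p[...,2]<90)&(C[...,2]>.03)&(C[...,2]<.12)
X=C[m];X=X[(abs(X[:,0]-.56)<.08)&(abs(X[:,1])<.04)];print('handle',len(X),np.percentile(X,[5,50,95],axis=0).round(4))
z=np.load('f1_top.npz');C=cloud('top',z['d']);p=z['p'].astype(int)
m=(p[...,0]>170)&(p[...,1]<150)&(p[...,2]<80)
X=C[m];X=X[(abs(X[:,0]-.56)<.08)&(abs(X[:,1])<.04)];print('top handle',len(X),np.percentile(X,[5,50,95],axis=0).round(4) if len(X) else '')
a=cv2.imread('pics/f1_top.png')[120:260,180:320];cv2.imwrite('pics/f1c.png',cv2.resize(a,None,fx=4,fy=4,interpolation=cv2.INTER_CUBIC))
E
```

```text
clk 28.85 pos [ 0.489  -0.0062  0.2824] q [-0.27 -0.1   1.8   0.15  1.11  1.11] F [0.3 0.1 0.9] gap 0.401
wrist rod_tip [([8.1, 39.2], 0.78)]
wrist lid_socket [([5.1, 37.7], 0.82), ([180.1, 126.8], 0.66)]
scene rod_tip []
scene lid_socket [([378.1, 162.8], 0.86)]
top rod_tip [([199.2, 255.5], 0.23)]
top lid_socket [([201.3, 168.1], 0.85)]
handle 1038 [[ 0.5288 -0.0027  0.0708]
 [ 0.5663  0.0067  0.0722]
 [ 0.6038  0.0162  0.0737]]
top handle 112 [[ 0.5286 -0.0044  0.0643]
 [ 0.5655  0.0034  0.0721]
 [ 0.6029  0.0136  0.0793]]
```

View pics/f1_wrist.png

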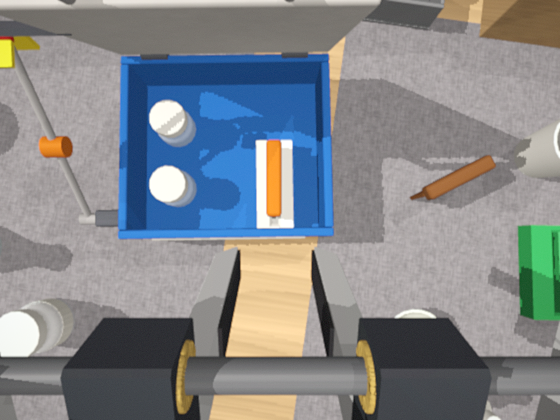

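View pics/f1_scene.png

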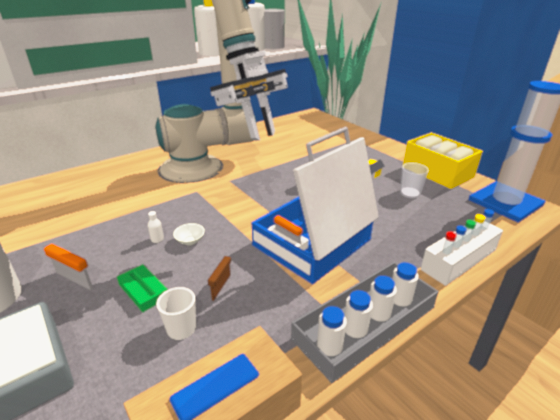

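View pics/f1c.png

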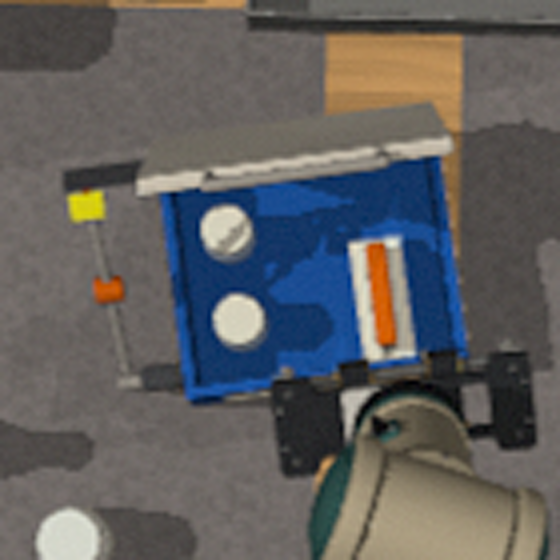

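```bash
python3 -c "
from station import workorder
print(workorder.job_done())"
```

```text
the job is handed in; nothing more can be done
None
```

The job is handed in, at about 29 s on the robot's clock. The lid stands on its rod, and the scraper is fully home in the white block's slot.

**What I did:** I raised the lid by its bar to about 1.48 rad and swung the rod up by its roller to about 0.81. I then let the lid down until the rod carried it at about 1.21. The smaller orange scraper came from the green stand and went blade down into the slot. The longer orange scraper and the brown one were left alone.

**Last checks:**
- **Lid:** after release it looked the same in two top pictures about 8 s apart. The wrist picture showed the rod reaching the socket.
- **Scraper:** it bottomed in the slot with about 20 N upward. Both depth pictures put the handle top at 72 mm, against 73 mm expected, and its length was level within about 3 mm.
- **Other things:** the bottles, vessels and vials looked unmoved in the pictures, and the gripper was clear of everything.

**Checks that disagreed or failed:**
- **Slot position:** the wrist camera's calibration was about 3 mm off sideways, so it put the slot about 4 mm away from where the top camera did. I centred the blade on the block by eye in the wrist picture instead.
- **Rod tip:** the networks did not find it in the last scene picture. In the top one they gave only a false match on the jar, because the socket hides the tip from above.
- **First reach for the bar:** it ran the wrist near its joint limits, so I backed off and gripped from a steeper angle, touching nothing.

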